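# Tuck the bed cover under the carriage's wiper leaf on a glass lathe and hold it down

### The job

On the glass lathe, slide the burner carriage by its black upright grip until its white pointer is level with the line on the red index clip. Then take the loose grey bed cover by its wooden handle, lay it square and central on the ways and slide its edge under the carriage's brass wiper leaf just as far as the cover's white line, without lifting the leaf or shifting the carriage off its mark. Finish while still holding the cover pressed flat on the ways with a firm push of about 15 N, ready to be screwed down, and leave all the other things where they are.

Things in the scene. Friction and masses are not known exactly. Their poses are not given: they have to be found in the camera images.
- ways_top (a point): Lathe bed: two flat steel ways 35 mm wide, centred 57.5 mm either side of the bed's middle, level, top 75 mm above the bench. Point: on the middle line, at the ways' top. y runs along the bed from chuck to tailstock, x across it (away from the robot), z up. The chuck (handwheel 200 mm wide, 205 mm up) begins 340 mm to -y, the tailstock 340 mm to +y
- ways: The same two steel ways as one fixed solid (origin and axes as ways_top)
- carriage (a joint): Position of the burner carriage along the bed, m: grows as it slides to +y of ways_top (towards the tailstock); 0 to 0.22. It stays where it is left; sliding friction about 4 N. At the start it stands 60 to 180 mm short of the index clip, which lies to +y of its pointer
- carriage_grip (a point): Centre of the carriage's black upright grip: 46 mm (x), 16 mm (y), 36 mm tall, from 29 to 65 mm above the ways; pinch from above, fingers closing along the bed. The carriage is a dark green block 150 x 110 x 26 mm on the ways, grip 45 mm nearer the robot than its middle; cross-slide (52 mm high) from 38 mm to +x of the grip, burner post (150 mm) 167 mm to +x. Axes as ways_top
- pointer (a point): Tip of the carriage's white pointer, a 4 mm wide finger over the bed's far (+x) edge, 45 mm towards the tailstock from the carriage's middle. Axes as ways_top
- index_line (a point): Middle of the white line across the top of the red index clip (18 mm long along the bed, fixed on the bed's far edge, just below the pointer's path). The pointer is on the mark when both have the same place along the bed (y axis as ways_top)
- leaf (a joint): Lift of the brass wiper leaf, rad: 0 down on its stop, grows as its free edge rises about its hinge on the carriage; a weak spring and its weight hold it down (about 1 N at the lip lifts it)
- leaf_lip (a point): Middle of the leaf's free edge, at the height of its flat underside. The leaf is a level brass sheet 140 mm wide (x), 3 mm thick, reaching 62 mm to -y from the carriage's chuck-side face, underside 6 mm above the ways; its last 10 mm flare up to a mouth about 9 mm high. Axes as ways_top while it is down
- cover: The loose bed cover: a grey sheet-metal plate 110 mm (x) by 150 mm (y), 3 mm thick, 0.3 kg give or take a quarter, lying flat on the bench with a wooden bridge handle on top. Origin: middle of its underside. The edge to be tucked is its +y edge; a white line crosses the top 30 mm from that edge
- cover_handle (a point): Centre of the cover's wooden handle bar: 70 mm along the cover's x, 14 mm thick along y, 18 mm tall, from 12 to 30 mm above the cover's underside, on two 12 mm feet; 21 mm above the underside and 90 mm behind the tucked edge. Pinch it from above with the fingers closing along the cover's y. Axes as the cover
- cover_edge (a point): Middle of the cover's tuck edge (its +y edge), on the underside. Axes as the cover
- chuck_key: Bystander: steel T-shaped chuck key, 107 x 102 x 12 mm, lying across the ways in front of the chuck
- flask: Bystander: conical glass flask, 84 mm wide, 122 mm tall, standing on the bench
- paddle: Bystander: graphite paddle with wooden handle, 230 mm long, 75 mm wide, lying on the bench along x; origin near its middle
- rule: Bystander: steel rule 200 x 25 x 3 mm lying on the bench
- reamer: Bystander: brass flat reamer with wooden handle, 205 mm long, lying on the bench; origin near its middle
- pot: Bystander: white pot with picks, 72 mm wide, 85 mm tall (150 mm with picks), standing on the bench

How it is judged:
On the way, in this order (a step that is already met when the one before it is completed fails the run):
1. the carriage's pointer stands on the index clip's line (within 5 mm) (y of pointer in the frame of index_line between -0.005 and 0.005 m), for 0.3 s.
2. the cover lies flat, square and central on the ways, its edge 20 to 40 mm under the leaf, the leaf down (y of cover_edge in the frame of leaf_lip between 0.02 and 0.04 m and x of cover_edge in the frame of ways_top between -0.01 and 0.01 m and z of cover_edge in the frame of ways_top between -0.0025 and 0.0025 m and angle between cover_handle's own z axis and vertical below 0.025 rad and angle between the x axis of cover_handle and the x axis of ways_top, either way round below 0.06 rad and value of joint leaf below 0.03 rad), for 0.2 s.
At the end, for the whole second after the job is handed in: Pointer within 5 mm of the line; cover edge 20-40 mm under the lip, within 10 mm of the bed's middle, square within 0.06 rad, flat (edge within 2.5 mm of the ways, tilt under 0.025 rad), at rest, held by the fingers and bearing on the ways with 8 to 40 N; leaf down (under 0.03 rad) (all of step 1 and all of step 2 and contact force between cover and ways between 8 and 40 N and contact force between cover and the fingers above 2 N and linear speed of cover below 0.01 m/s); the arm keeps its last pose, push and grip.
It fails at once if the wiper leaf is lifted (more than 0.09 rad, about 5 mm at its lip) (value of joint leaf above 0.09 rad).
It fails at once if a bystander is shifted by more than 30 mm (distance of any of chuck_key, flask, paddle, rule, reamer, pot from where it was at the start of the episode above 0.03 m).
It also fails if it takes over 64 s, if anything falls off the work surface, if the arm or the gripper's body presses on something with over 40 N, if the wrist force passes 120 N, or if a joint passes its speed limit or range.

### The arm

A 7-joint arm with a two-finger parallel gripper is mounted at the origin on the work surface. World frame = base frame: x ahead of the robot, y to its left, z up, the work surface at z = 0. Lengths are in m, angles in rad, forces in N, time in s.
With the tool pointing down it reaches from about 0.4 to 0.85 m from the base axis. Payload 4.4 kg.
Tool frame: the origin (TCP) lies on the centre line of the jaws, within the pads' length; the fingertips stand 19 mm ahead of it and the grasp point (between the pads) is the TCP; z points along the fingers, y is the direction in which the jaws open and shut (so a half turn about z gives the same grasp; the last joint's range is limited). The gripper opens to 94 mm and grips with 3 to 60 N. Pads are 16 mm wide; open, the fingers measure 119 mm over their backs; the gripper's body (75 mm by 177 mm) begins 78 mm behind the grasp point.
Start: joints at [-1.402, 0.628, 0.038, 1.517, -0.027, 0.996, -0.02], TCP at [0.151, 0.632, 0.224] pointing down, gripper open.
Joint ranges: [-3.06, 3.06], [-0.37, 2.12], [-1.25, 1.32], [0.18, 2.47], [-1.1, 4.24], [0.23, 1.98], [-2.94, 2.94]. Speed limits (rad/s): [2.57, 2.57, 3.14, 3.14, 3.14, 3.14, 3.14].

### API

Orientations are given as a unit quaternion [w, x, y, z].
In Python, from cell import ctrl gives the robot as it stands.
- The arm moves only by the tool send_rows, never from a script. Its argument "deltas" is text: rows parted by semicolons, each of 5 numbers parted by spaces: the shift along the tool's x, y, z in cm, then the turn about the tool's z in rad, then the opening, from -1 (shut) to 1 (fully open), so that 0 is half open. A call has 1 to 20 rows; each row shifts and turns the pose as measured when the row begins, along the tool's axes as they then stand; what a row does not reach is not made up. A row lasts 1/12 s, in which the tool goes at most 41.7 mm and 7.16 degrees, less where a joint would pass 70% of its speed; a pose out of reach is approached as far as the arm can. A call with a gripper value outside its range is refused whole. The fingers move at their own pace and stop on an object; "grip_force" is the grip in N (left out, the last holds). Time passes only in rows, so rows that do not move let the fingers close. It gives the time, the measured TCP pose, the force and the opening at its end, in the units of the state.
- ctrl.get_state(): the state, without advancing time (a new reading comes with each control period).
- ctrl.snapshot(name): name is "side" or "top" or "wrist"; returns (picture, depth): 384x512x3 uint8, blue, green, red; 384x512 float32, m along the optical axis (not along the pixel's ray), 0 where there is no reading.
- ctrl.camera_params(name): a dict with "camera_matrix" (3x3 intrinsics, pixels), "eye" and "rotation" of the camera in the world. Camera axes: x right, y up, looking along -z (the intrinsics and any distortion apply to the point x, -y, -z); pixel columns grow to the right and rows downward; lengths in m; the calibration is good to about 2 mm. A picture is of the moment at which its call begins: read the wrist's pose just before it. camera_params takes no time and is no camera call; for the wrist camera it gives the pose at the moment of the call.
- ctrl.sign_off(): hands the job in, once; it reports no verdict.
The state is a dict: "time": time; "joint_pos": joint angles; "joint_velocities": joint speeds; "tau": joint torques, N m; "position": TCP position; "tool_rot": TCP orientation; "ft_force": force on the tool from outside, world axes, zero at the start; "torque": the same for the moment, N m; "finger_gap": finger opening in m.
Only numpy, scipy, OpenCV 4.12 (cv2) and the standard library are available. Lean on these libraries where they do the work, as an engineer would, in place of code of your own. Each camera call takes 0.05 s, during which the arm holds its last target.

## Working session

There is one attempt and no reset: what is moved stays moved. The work goes in short steps, Python scripts to look and compute and a tool call to move; the robot and the scene stay as the last step left them, time stands still between calls to the robot, and variables do not carry over. Pictures are saved under pics/ and viewed, and the job is handed in when it is done.

Besides the shell and the picture viewer there is one more tool, called after "Call:" as name(argument=value, ...), one argument or row to a line, values as JSON. send_rows: Moves the arm, as the interface text tells. Its arguments: {"type":"object","properties":{"deltas":{"type":"string"},"grip_force":{"type":"number"}},"required":["deltas"]}

```bash
ls; mkdir -p pics
python3 - <<'E'
from cell import ctrl
import cv2, numpy as np
s=ctrl.get_state(); print({k:np.round(v,4).tolist() for k,v in s.items()})
for n in ("top","side"):
    im,d=ctrl.snapshot(n); cv2.imwrite(f"pics/{n}0.png",im); np.save(f"pics/{n}0_d.npy",d); cv2.imwrite(f"pics/{n}0raw.png",im)
    p=ctrl.camera_params(n); print(n,{k:np.round(v,4).tolist() for k,v in p.items()})
E
```

```text
pics
{'time': 0.0, 'joint_pos': [-1.4018, 0.6293, 0.0385, 1.5183, -0.027, 0.9963, -0.02], 'joint_velocities': [0.0002, -0.0006, 0.0007, 0.0005, 0.0002, -0.0006, -0.0011], 'tau': [0.0001, -54.9716, 1.1435, -18.6637, -0.0522, 0.0236, 0.0002], 'position': [0.1511, 0.6316, 0.2236], 'tool_rot': [-0.0001, 0.1171, 0.9931, -0.0009], 'ft_force': [-0.4028, -0.329, -0.3556], 'torque': [0.0519, 0.0018, 0.0191], 'finger_gap': 0.0943}
top {'camera_matrix': [[465.4232, 0.0, 259.9973], [0.0, 465.4232, 181.3155], [0.0, 0.0, 1.0]], 'eye': [0.3608, -0.0276, 1.7675], 'rotation': [-0.7048, -0.0464, 0.0379, 0.7068]}
side {'camera_matrix': [[416.1431, 0.0, 257.1641], [0.0, 416.1431, 195.7102], [0.0, 0.0, 1.0]], 'eye': [0.4371, 0.9932, 0.7902], 'rotation': [-0.0532, -0.0153, 0.4683, 0.8818]}
```

View pics/top0.png

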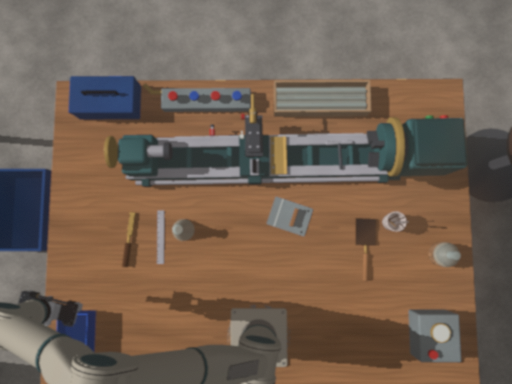

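View pics/side0.png

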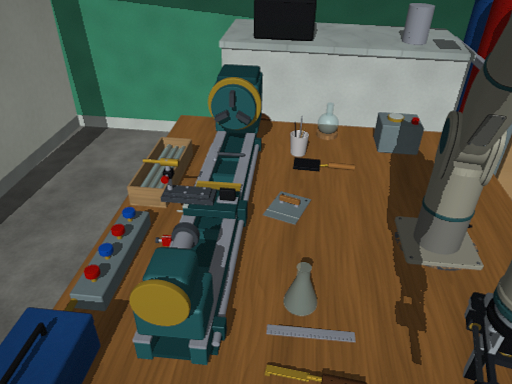

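```bash
cat > h.py <<'E'
from cell import ctrl
import cv2, numpy as np
from scipy.spatial.transform import Rotation as R
def cam(p):
    q=p["rotation"]; return np.array(p["camera_matrix"]),np.array(p["eye"]),R.from_quat([q[1],q[2],q[3],q[0]]).as_matrix()
def ray(p,u,v):
    K,e,M=cam(p); d=M@np.array([(u-K[0,2])/K[0,0],-(v-K[1,2])/K[1,1],-1.0]); return e,d
def onz(p,u,v,z):
    e,d=ray(p,u,v); return e+d*(z-e[2])/d[2]
def dep(p,u,v,z):
    e,d=ray(p,u,v); return e+d*z
def proj(p,X):
    K,e,M=cam(p); c=M.T@(np.array(X)-e); return np.array([K[0,0]*c[0]/-c[2]+K[0,2], K[1,1]*c[1]/c[2]+K[1,2]])
def cloud(p,d):
    K,e,M=cam(p); v,u=np.mgrid[0:d.shape[0],0:d.shape[1]]
    X=np.stack([(u-K[0,2])/K[0,0]*d,-(v-K[1,2])/K[1,1]*d,-d],-1)
    return X@M.T+e
def crop(im,x0,y0,x1,y1,s,name):
    c=cv2.resize(im[y0:y1,x0:x1],None,fx=s,fy=s,interpolation=cv2.INTER_CUBIC); cv2.imwrite(name,c)
E
python3 - <<'E'
from h import *
t=cv2.imread("pics/top0.png"); s=cv2.imread("pics/side0.png")
crop(t,195,85,325,245,3.7*1,"pics/t1.png"); crop(s,130,130,320,260,4,"pics/s1.png")
p=ctrl.camera_params("top"); P=cloud(p,np.load("pics/top0_d.npy"))
for u,v in [(290,216),(200,142),(350,176),(205,181),(350,138),(253,150),(290,240),(100,300),(212,130)]: print(u,v,P[v,u].round(3))
p2=ctrl.camera_params("side"); print(proj(p2,P[216,290]))
E
```

```text
290 216 [ 0.44  -0.12   0.007]
200 142 [0.713 0.216 0.064]
350 176 [ 0.589 -0.346  0.025]
205 181 [0.569 0.198 0.049]
350 138 [ 0.724 -0.341  0.072]
253 150 [0.669 0.017 0.135]
290 240 [ 0.35  -0.119 -0.004]
100 300 [ 0.129  0.591 -0.001]
212 130 [0.753 0.169 0.089]
[287.82391876 204.91693485]
```

View pics/t1.png

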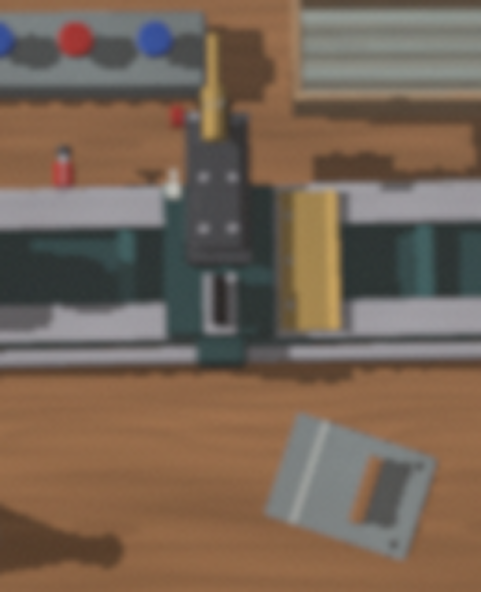

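View pics/s1.png

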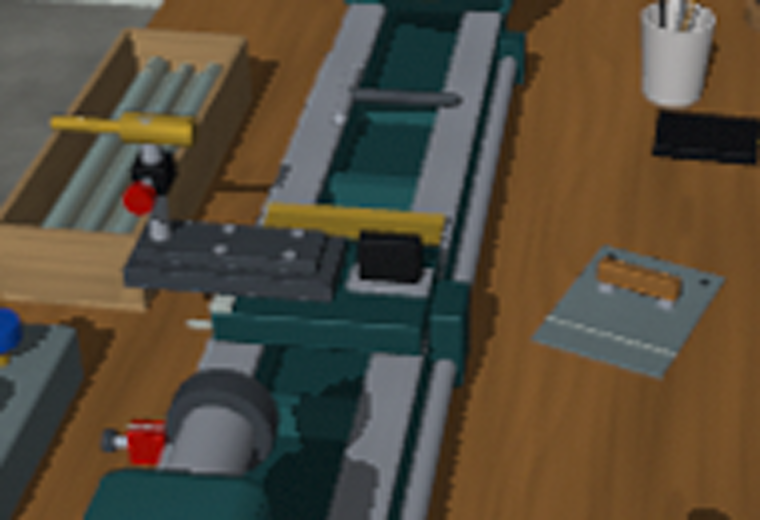

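Run:
```python
from h import *
t=cv2.imread("pics/top0.png").astype(float); p=ctrl.camera_params("top")
g=t.mean(2); hsv=cv2.cvtColor(t.astype(np.uint8),cv2.COLOR_BGR2HSV)
m=((g>125)&(hsv[...,1]<50)).astype(np.uint8)
for lo,hi,name in [(128,152,"far"),(160,186,"near")]:
    pts=[]
    for u in list(range(170,235))+list(range(292,375)):
        vs=np.where(m[lo:hi,u])[0]+lo
        if len(vs)==0: continue
        # first run
        runs=np.split(vs,np.where(np.diff(vs)>1)[0]+1); r=max(runs,key=len)
        if 7<=len(r)<=14: pts.append((u,r.mean(),len(r),r[0],r[-1]))
    pts=np.array(pts); W=np.array([onz(p,a,b,0.075) for a,b in pts[:,:2]])
    top=np.array([onz(p,a,b-.5,0.075) for a,b in pts[:,[0,3]]]);bot=np.array([onz(p,a,b+.5,0.075) for a,b in pts[:,[0,4]]])
    f=np.polyfit(W[:,1],W[:,0],1); r=W[:,0]-np.polyval(f,W[:,1]); k=abs(r)<2*np.median(abs(r))+.001; f=np.polyfit(W[k,1],W[k,0],1)
    print(name,len(pts),f,np.std(r),np.polyfit(top[k,1],top[k,0],1),np.polyfit(bot[k,1],bot[k,0],1))
for n,(u,v),z in [("grip",(255,166),.14),("pointer",(241.8,134),.085),("clip",(212.3,127),.085)]: print(n,onz(p,u,v,z).round(4))
# red mask clip
m=cv2.inRange(hsv,(0,120,80),(8,255,255))|cv2.inRange(hsv,(172,120,80),(180,255,255))
n,l,st,c=cv2.connectedComponentsWithStats(m)
for i in range(1,n): print(st[i],c[i])
crop(t.astype(np.uint8),205,110,255,150,14,"pics/t2.png")
crop(t.astype(np.uint8),262,190,318,240,12,"pics/t3.png")
im,d=ctrl.snapshot("wrist"); cv2.imwrite("pics/w0.png",im)
pw=ctrl.camera_params("wrist"); print({k:np.round(v,4).tolist() for k,v in pw.items()})
```

```text
far 125 [-0.01451743  0.71901477] 0.001953721576824192 [-0.01338448  0.73781858] [-0.01564807  0.70025977]
near 98 [-0.0197928   0.60018976] 0.0014317563879937068 [-0.02421778  0.61578114] [-0.01537704  0.58463207]
grip [0.6104 0.0094 0.14  ]
pointer [0.7384 0.0592 0.085 ]
clip [0.7653 0.1684 0.085 ]
[211  91   9   9  61] [215.          95.42622951]
[169  92   8   8  56] [172.5  95.5]
[240 113   5   7  24] [242.20833333 115.70833333]
[439 115   9   3  25] [443.28 116.08]
[209 129   6   6  34] [211.5        131.64705882]
[428 350  10   9  69] [432.60869565 354.07246377]
{'camera_matrix': [[281.9057, 0.0, 254.172], [0.0, 281.9057, 192.075], [0.0, 0.0, 1.0]], 'eye': [0.0869, 0.6473, 0.3847], 'rotation': [0.7801, -0.0909, -0.0705, 0.615]}
```

View pics/t2.png

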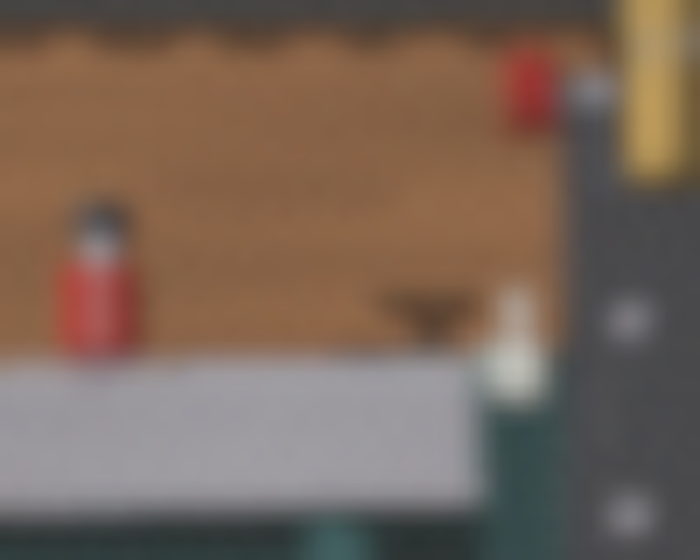

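View pics/t3.png

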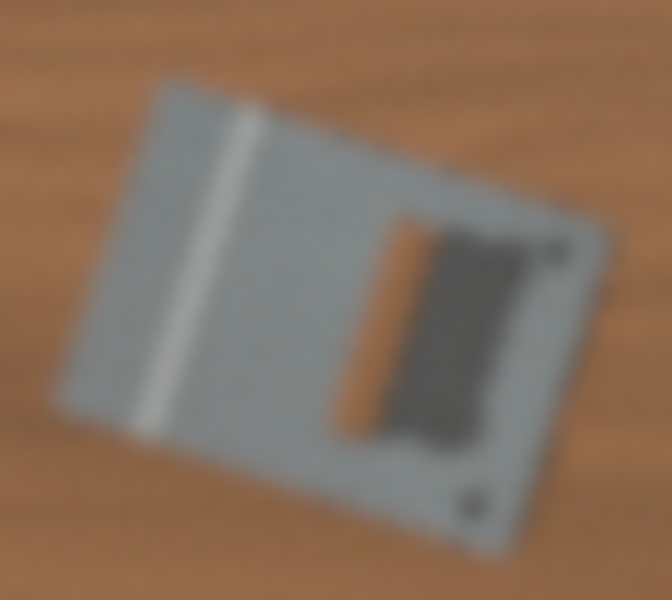

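View pics/w0.png

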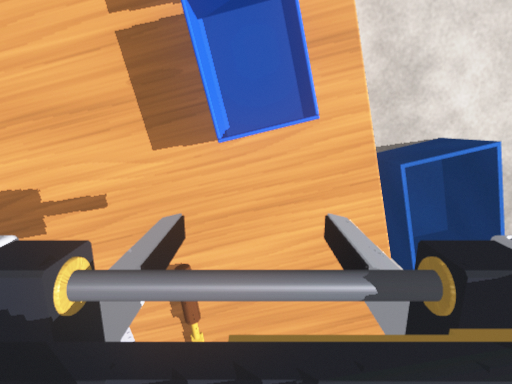

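```bash
cat >> h.py <<'E'
def plan(tgt,yaw=None):
    """world target -> tool-frame delta cm; yaw = desired angle of tool y axis in world"""
    s=ctrl.get_state(); q=s["tool_rot"]; M=R.from_quat([q[1],q[2],q[3],q[0]]).as_matrix()
    d=M.T@(np.array(tgt)-s["position"])*100
    y=M[:,1]; a=np.arctan2(y[1],y[0]); tilt=np.degrees(np.arccos(-M[2,2]))
    turn=None if yaw is None else -((yaw-a+np.pi)%(2*np.pi)-np.pi)
    print("t",round(s["time"],2),"pos",s["position"].round(4) if hasattr(s["position"],"round") else s["position"],"yaw",round(a,4),"tilt",round(tilt,2),"gap",s["finger_gap"],"F",np.round(s["ft_force"],2),"j7",round(s["joint_pos"][6],3))
    print("delta cm",d.round(2),"turn",turn)
E
python3 -c "
from h import *
plan([0.53,0.015,0.24],np.pi/2+0.017)"
```

```text
t 0.15 pos [0.1511 0.6317 0.2238] yaw 1.336 tilt 0.08 gap 0.09402380612089803 F [-0.62  0.27 -0.23] j7 -0.02
delta cm [-51.2  -51.17  -1.55] turn -0.25177550126491166
```

Call:
send_rows(
  deltas="-2 -2 -0.5 0 1;-2.8 -2.8 -0.3 0 1;-2.8 -2.8 -0.3 0 1;-2.8 -2.8 0 0 1;-2.8 -2.8 0 0 1;-2.8 -2.8 0 0 1;-2.8 -2.8 0 0 1;-2.8 -2.8 0 0 1;-2.8 -2.8 0 0 1;-2.8 -2.8 0 0 1;-2.8 -2.8 0 0 1;-2.8 -2.8 0 0 1",
  grip_force=20,
)

```text
time: 1.15
position: [0.3965, 0.2288, 0.23]
tool_rot: [-0.003, 0.107, 0.994, 0.0]
ft_force: [0.4, -0.1, -0.1]
finger_gap: 0.0938
```

```bash
python3 -c "
from h import *
plan([0.53,0.015,0.24],np.pi/2+0.017)"
```

```text
t 1.15 pos [0.3965 0.2288 0.23  ] yaw 1.3565 tilt 0.34 gap 0.0937729799543117 F [ 0.43 -0.08 -0.15] j7 0.82
delta cm [-17.59 -18.06  -1.11] turn -0.23126926788795554
```

Call:
send_rows(
  deltas="-2.8 -2.8 -0.2 0 1;-2.8 -2.8 -0.2 0 1;-2.8 -2.8 -0.2 0 1;-2.8 -2.8 -0.2 0 1;-2.8 -2.8 -0.2 0 1;-2.6 -2.8 -0.1 -0.05 1;-1 -1 0 -0.1 1;0 0 0 -0.08 1;0 0 0 0 1",
)

```text
time: 1.9
position: [0.5391, -0.0068, 0.2398]
tool_rot: [-0.002, -0.005, 1.0, -0.002]
ft_force: [-0.7, -0.1, 0.4]
finger_gap: 0.0939
```

Run:
```python
from h import *
plan([0.61,0.01,0.13],np.pi/2+0.017)
im,d=ctrl.snapshot("wrist"); cv2.imwrite("pics/w1.png",im); np.save("pics/w1d.npy",d)
print(ctrl.camera_params("wrist")); plan([0.61,0.01,0.13],np.pi/2+0.017)
```

```text
t 1.9 pos [ 0.5391 -0.0068  0.2398] yaw 1.5804 tilt 0.31 gap 0.09386870417282461 F [-0.73 -0.09  0.39] j7 1.572
delta cm [-7.14  1.66 10.95] turn -0.007350023052460131
{'camera_matrix': array([[281.90565169,   0.        , 254.17201319],
       [  0.        , 281.90565169, 192.07495927],
       [  0.        ,   0.        ,   1.        ]]), 'eye': array([ 0.47353991, -0.00640015,  0.40089194]), 'rotation': array([ 0.70036783, -0.08148674, -0.07857162,  0.70474912])}
t 1.95 pos [ 0.539  -0.0067  0.2398] yaw 1.5775 tilt 0.32 gap 0.09401259942728574 F [ 0.25 -0.66  0.04] j7 1.569
delta cm [-7.15  1.67 10.95] turn -0.01025094683592842
```

View pics/w1.png

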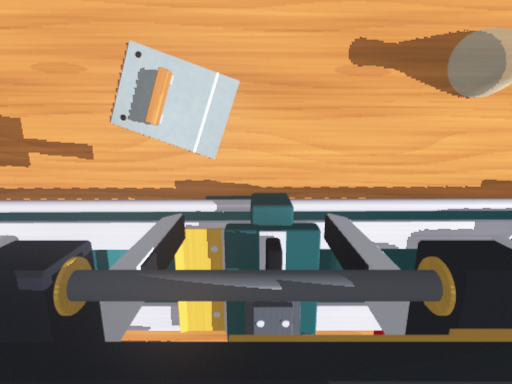

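Run:
```python
from h import *
im=cv2.imread("pics/w1.png"); p=ctrl.camera_params("wrist")
crop(im,170,190,340,340,4,"pics/w1c.png")
for n,u,v,z in [("gripL",266,245,.14),("gripR",281,245,.14),("gripfront",273,239,.14),("blockL",226,226,.101),("blockR",318,226,.101),("lip",178,228,.084),("leafbase",221,228,.084)]: print(n,onz(p,u,v,z).round(4))
d=np.load("pics/w1d.npy"); P=cloud(p,d)
for u,v in [(273,250),(230,235),(300,235),(200,240),(205,180),(160,90)]: print(u,v,P[v,u].round(4))
```

```text
gripL [0.5876 0.0047 0.14  ]
gripR [0.5875 0.0196 0.14  ]
gripfront [0.5812 0.0116 0.14  ]
blockL [ 0.5821 -0.0389  0.101 ]
blockR [0.5813 0.0644 0.101 ]
lip [ 0.5912 -0.0979  0.084 ]
leafbase [ 0.5908 -0.0467  0.084 ]
273 250 [0.5941 0.012  0.1374]
230 235 [ 0.5929 -0.0345  0.1009]
300 235 [0.5914 0.0443 0.1032]
200 240 [ 0.6062 -0.0723  0.0841]
205 180 [ 0.5485 -0.0789  0.0009]
160 90 [ 0.4293 -0.1256  0.0311]
```

View pics/w1c.png

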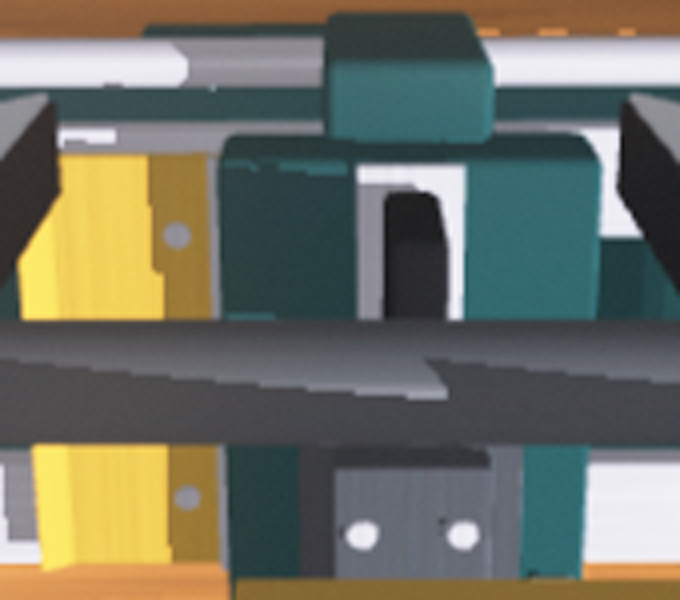

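Call:
send_rows(
  deltas="-2.3 0.6 0 -0.01 1;-2.3 0.6 0 0 1;-2.3 0.6 0 0 1;0 0 0 0 1",
)

```text
time: 2.28
position: [0.6067, 0.0155, 0.239]
tool_rot: [-0.004, -0.005, 1.0, -0.001]
ft_force: [0.5, 0.3, 0.5]
finger_gap: 0.0939
```

Run:
```python
from h import *
plan([0.608,0.012,0.13],np.pi/2+0.017)
im,d=ctrl.snapshot("wrist"); p=ctrl.camera_params("wrist"); cv2.imwrite("pics/w2.png",im); np.save("pics/w2d.npy",d)
P=cloud(p,d); print(p["eye"])
crop(im,150,150,360,384,2.5,"pics/w2c.png")
```

```text
t 2.28 pos [0.6067 0.0155 0.239 ] yaw 1.5802 tilt 0.45 gap 0.0938977521982098 F [0.5  0.26 0.48] j7 1.543
delta cm [-0.2  -0.32 10.9 ] turn -0.0076372148779837445
[0.54006556 0.01488522 0.40027986]
```

View pics/w2c.png

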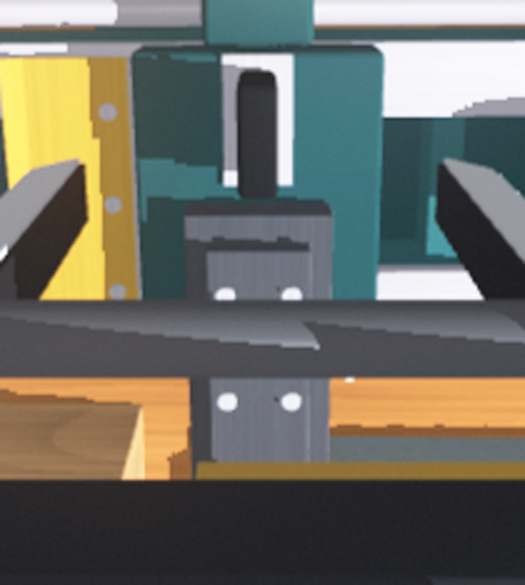

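Run:
```python
from h import *
p=ctrl.camera_params("wrist"); d=np.load("pics/w2d.npy"); P=cloud(p,d)
for v in range(176,232,6): print(v,P[v,253].round(4))
print(P[205,245:263,1].round(3),P[205,245:263,2].round(3))
```

```text
176 [0.5889 0.013  0.1036]
182 [0.5904 0.0132 0.1303]
188 [0.5942 0.0133 0.1407]
194 [0.6001 0.0134 0.1402]
200 [0.6059 0.0134 0.1403]
206 [0.6117 0.0135 0.1407]
212 [0.6177 0.0135 0.1406]
218 [0.6238 0.0136 0.1403]
224 [0.6304 0.0136 0.1388]
230 [0.6504 0.0135 0.1016]
[0.006 0.007 0.008 0.009 0.01  0.011 0.012 0.013 0.013 0.014 0.015 0.016
 0.017 0.018 0.019 0.02  0.021 0.023] [0.139 0.141 0.141 0.142 0.14  0.139 0.141 0.14  0.141 0.141 0.141 0.141
 0.139 0.14  0.141 0.14  0.137 0.105]
```

Call:
send_rows(
  deltas="-0.5 -0.2 2.5 0 1;0 0 3 0 1;0 0 3 0 1;0 0 2.2 0 1;0 0 0 0 1",
)

```text
time: 2.75
position: [0.6049, 0.0166, 0.1304]
tool_rot: [-0.005, -0.004, 1.0, -0.001]
ft_force: [-0.2, 0.0, -0.1]
finger_gap: 0.0941
```

```bash
python3 -c "
from h import *
plan([0.612,0.0135,0.13],np.pi/2+0.017)"
```

```text
t 2.75 pos [0.6049 0.0166 0.1304] yaw 1.5784 tilt 0.57 gap 0.09410822693075101 F [-0.17  0.02 -0.06] j7 1.547
delta cm [-0.7  -0.31  0.03] turn -0.009363503025771713
```

Call:
send_rows(
  deltas="-0.7 -0.3 0 -0.01 1;0 0 0 0 -1;0 0 0 0 -1;0 0 0 0 -1;0 0 0 0 -1;0 0 0 0 -1;0 0 0 0 -1",
  grip_force=25,
)

```text
time: 3.33
position: [0.6137, 0.0143, 0.1369]
tool_rot: [-0.002, -0.009, 1.0, -0.001]
ft_force: [0.8, 0.4, -0.5]
finger_gap: 0.0569
```

Run:
```python
from h import *
plan([0.612,0.0135,0.13],np.pi/2+0.017)
im,d=ctrl.snapshot("top"); cv2.imwrite("pics/top1.png",im)
crop(im,205,110,275,160,10,"pics/t4.png")
```

```text
t 3.33 pos [0.6137 0.0143 0.1369] yaw 1.5883 tilt 0.23 gap 0.05690956674570328 F [ 0.76  0.39 -0.52] j7 1.558
delta cm [ 0.17 -0.08  0.69] turn 0.000488023718635322
```

View pics/t4.png

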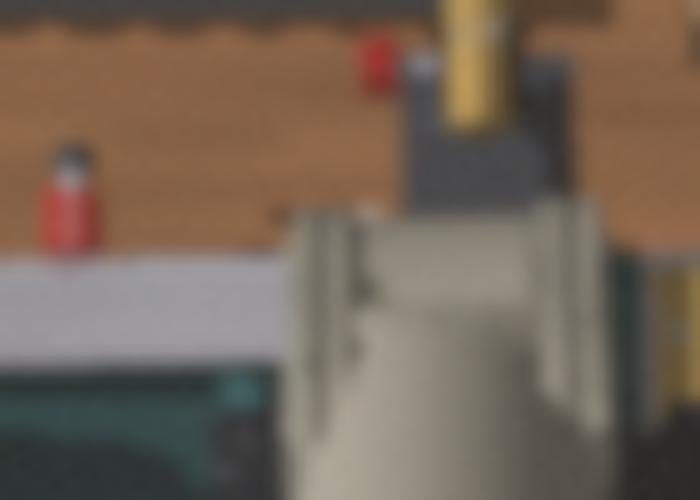

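Call:
send_rows(
  deltas="0 0 0.6 0 -1;0 0 0 0 -1;0 0 0 0 -1;0 0 0 0 -1;0 0 0 0 -1;0 0 0 0 -1;0 0 0 0 -1;0 0 0 0 -1;0 0 0 0 -1",
)

```text
time: 4.13
position: [0.6136, 0.0139, 0.1304]
tool_rot: [-0.002, -0.008, 1.0, -0.001]
ft_force: [-0.8, -0.6, -0.0]
finger_gap: 0.0158
```

Run:
```python
from h import *
plan([0.612,0.0135,0.13],np.pi/2+0.017)
for n in ("side","wrist"):
    im,d=ctrl.snapshot(n); cv2.imwrite(f"pics/{n}2.png",im); np.save(f"pics/{n}2d.npy",d)
    if n=="side": crop(im,130,170,260,270,6,"pics/s2.png")
```

```text
t 4.13 pos [0.6136 0.0139 0.1304] yaw 1.5869 tilt 0.24 gap 0.015824087182517693 F [-0.82 -0.63 -0.04] j7 1.558
delta cm [ 0.16 -0.04  0.04] turn -0.000862543997933507
```

View pics/s2.png

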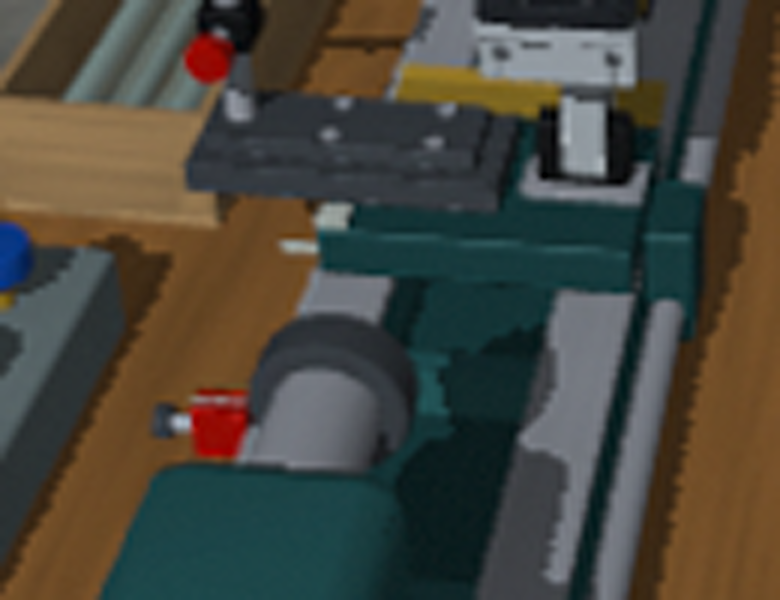

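View pics/wrist2.png

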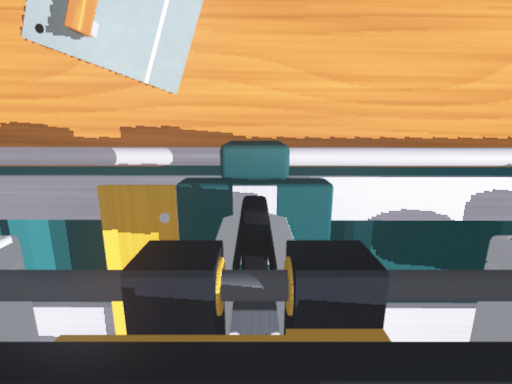

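Run:
```python
from h import *
pt=ctrl.camera_params("top"); ps=ctrl.camera_params("side")
def tri(a,b):
    e1,d1=ray(pt,*a); e2,d2=ray(ps,*b)
    A=np.stack([d1,-d2],1); s=np.linalg.lstsq(A,e2-e1,rcond=None)[0]
    X1=e1+s[0]*d1; X2=e2+s[1]*d2; return (X1+X2)/2, np.linalg.norm(X1-X2)
print("clip",tri((211.6,132),(166.2,236.5)))
print("ptr",tri((241.5,130.5),(177,211)))
t=cv2.imread("pics/top0.png").astype(int)
for v in range(128,138): print(v,t[v,206:219].tolist() if 0 else [f"{a[2]:3d}/{a[1]:3d}" for a in t[v,207:218]])
print()
for v in range(128,138): print(v,[f"{a[2]:3d}/{a[1]:3d}" for a in t[v,237:248]])
s=cv2.imread("pics/side2.png").astype(int)
for v in range(233,240): print(v,[f"{a[2]:3d}/{a[1]:3d}" for a in s[v,160:173]])
for v in range(207,215): print(v,[f"{a[2]:3d}/{a[1]:3d}" for a in s[v,174:188]])
```

```text
clip (array([0.75004653, 0.17198859, 0.07808496]), np.float64(0.004019499103491564))
ptr (array([0.75278826, 0.06060007, 0.08083499]), np.float64(0.0005560889868499904))
128 ['134/ 96', '137/ 96', '144/ 93', '151/102', '156/119', '149/118', '132/ 94', '128/ 86', '132/ 93', '135/ 98', '135/ 98']
129 ['135/ 97', '142/ 94', '157/ 85', '168/ 85', '168/100', '159/ 97', '143/ 78', '130/ 75', '129/ 88', '132/ 95', '133/ 97']
130 ['135/ 97', '144/ 93', '162/ 81', '173/ 76', '171/ 86', '163/ 86', '145/ 67', '129/ 68', '128/ 85', '132/ 95', '135/ 98']
131 ['137/ 98', '146/ 95', '163/ 82', '172/ 75', '171/ 85', '162/ 84', '144/ 66', '128/ 65', '126/ 82', '135/ 96', '138/100']
132 ['139/100', '147/ 96', '163/ 83', '173/ 76', '171/ 85', '162/ 84', '146/ 66', '130/ 66', '128/ 84', '136/ 97', '140/101']
133 ['139/100', '147/ 97', '162/ 83', '170/ 76', '169/ 84', '161/ 83', '143/ 66', '128/ 65', '128/ 83', '136/ 97', '139/100']
134 ['141/105', '145/100', '157/ 90', '160/ 78', '157/ 83', '150/ 80', '137/ 69', '126/ 73', '129/ 88', '136/100', '138/102']
135 ['146/120', '149/118', '149/110', '147/100',
[... 3198 characters left out ...]
117/114', ' 36/ 68', ' 15/ 53', ' 21/ 57', ' 20/ 56', ' 20/ 57']
211 ['106/ 72', '107/ 71', '114/ 87', '138/131', '157/162', '156/159', '154/158', '160/165', '147/160', ' 46/ 79', ' 21/ 57', ' 21/ 57', ' 22/ 57', ' 23/ 58']
212 ['107/ 73', '107/ 72', '110/ 75', '114/ 85', '117/ 95', '117/ 95', '120/ 94', '122/100', '112/ 98', ' 53/ 64', ' 18/ 56', ' 24/ 59', ' 23/ 58', ' 22/ 58']
213 ['108/ 73', '109/ 75', '109/ 74', '108/ 72', '107/ 71', '108/ 73', '111/ 74', '111/ 73', '102/ 75', ' 58/ 69', ' 18/ 56', ' 21/ 57', ' 21/ 56', ' 22/ 57']
214 ['110/ 74', '110/ 74', '109/ 75', '109/ 75', '108/ 75', '110/ 76', '112/ 77', '114/ 80', '106/ 88', ' 57/ 78', ' 13/ 53', ' 15/ 52', ' 17/ 55', ' 17/ 55']
```

Run:
```python
from h import *
pt=ctrl.camera_params("top"); ps=ctrl.camera_params("side")
print(onz(pt,211.45,131.5,.079),onz(pt,241.45,131.5,.082))
print(onz(ps,165.5,236.4,.079),onz(ps,178.5,210.6,.082))
plan([0.612,0.0135,0.13],np.pi/2+0.017)
```

```text
[0.74969528 0.17207758 0.079     ] [0.7484638  0.06066911 0.082     ]
[0.75371598 0.17266388 0.079     ] [0.74885618 0.05961429 0.082     ]
t 4.23 pos [0.6136 0.0139 0.1304] yaw 1.587 tilt 0.24 gap 0.01576958724541654 F [ 0.33 -0.38  0.07] j7 1.558
delta cm [ 0.16 -0.04  0.04] turn -0.0007466148339263512
```

Call:
send_rows(
  deltas="0 1 0 0 -1;0 2 0 0 -1;0 2 0 0 -1;0 2 0 0 -1;0 1.5 0 0 -1;0 1 0 0 -1;0 0 0 0 -1",
)

```text
time: 4.82
position: [0.6125, 0.0952, 0.1303]
tool_rot: [-0.002, -0.002, 1.0, -0.011]
ft_force: [-0.7, 2.6, -1.0]
finger_gap: 0.0162
```

Run:
```python
from h import *
plan([0.6117,0.1254,0.13],np.pi/2+0.017)
im,d=ctrl.snapshot("side"); cv2.imwrite("pics/side3.png",im)
```

```text
t 4.82 pos [0.6125 0.0952 0.1303] yaw 1.575 tilt 1.25 gap 0.016248364735420344 F [-0.71  2.6  -1.05] j7 1.409
delta cm [ 0.06  3.02 -0.04] turn -0.012785150105054655
```

Call:
send_rows(
  deltas="0 1.2 0 -0.01 -1;0 1.0 0 0 -1;0 0.5 0 0 -1;0 0 0 0 -1",
)

```text
time: 5.2
position: [0.6122, 0.1163, 0.1302]
tool_rot: [-0.003, -0.004, 1.0, -0.014]
ft_force: [-1.5, 1.3, 1.9]
finger_gap: 0.0161
```

Run:
```python
from h import *
plan([0.6117,0.1254,0.13],np.pi/2+0.017)
im,d=ctrl.snapshot("side"); cv2.imwrite("pics/side4.png",im); crop(im,130,190,250,270,6,"pics/s4.png")
```

```text
t 5.2 pos [0.6122 0.1163 0.1302] yaw 1.579 tilt 1.59 gap 0.016128659913645697 F [-1.5   1.32  1.89] j7 1.376
delta cm [ 0.04  0.91 -0.  ] turn -0.008812394114690036
```

View pics/s4.png

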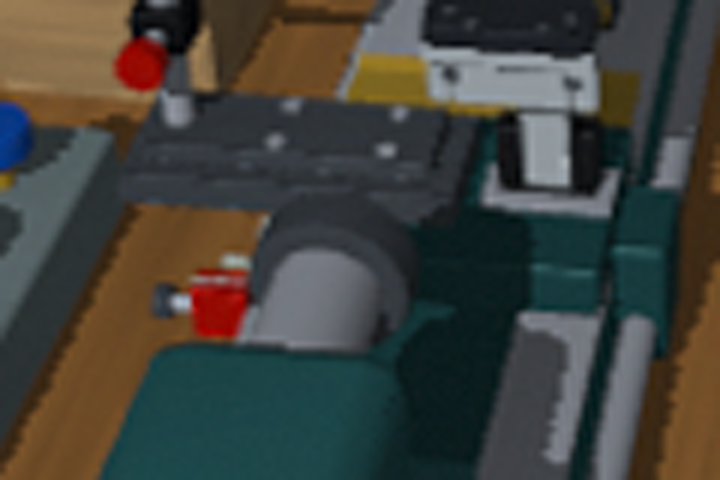

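Call:
send_rows(
  deltas="0 0.7 0 -0.01 -1;0 0.4 0 0 -1;0 0 0 0 -1",
)

```text
time: 5.5
position: [0.612, 0.1235, 0.1302]
tool_rot: [-0.003, -0.007, 1.0, -0.015]
ft_force: [-1.8, -1.1, 3.1]
finger_gap: 0.0165
```

Run:
```python
from h import *
plan([0.6117,0.1254,0.13],np.pi/2+0.017)
im,d=ctrl.snapshot("side"); cv2.imwrite("pics/side5.png",im); crop(im,145,215,205,260,12,"pics/s5.png")
```

```text
t 5.5 pos [0.612  0.1235 0.1302] yaw 1.5852 tilt 1.79 gap 0.016457190591196297 F [-1.75 -1.08  3.1 ] j7 1.367
delta cm [0.03 0.19 0.02] turn -0.002575343538975261
```

View pics/s5.png

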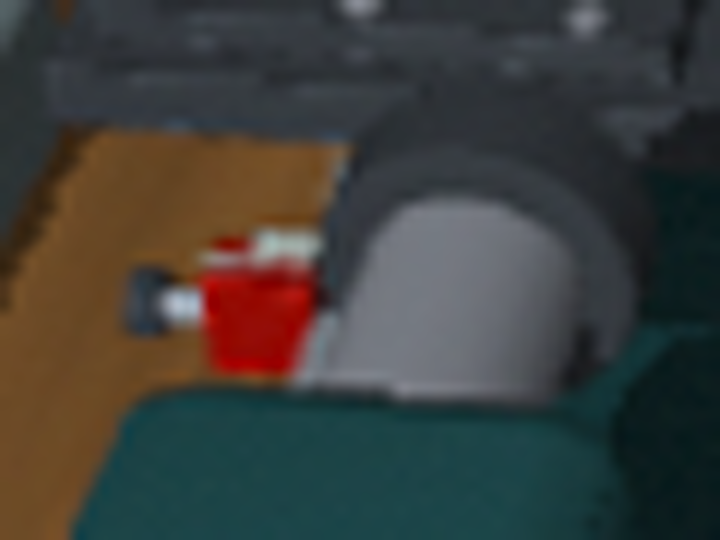

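Call:
send_rows(
  deltas="0 0.25 0 0 -1;0 0 0 0 -1;0 0 0 0 -1",
)

```text
time: 5.8
position: [0.612, 0.1247, 0.1302]
tool_rot: [-0.003, -0.006, 1.0, -0.016]
ft_force: [-1.6, -3.0, 4.3]
finger_gap: 0.0164
```

Run:
```python
from h import *
plan([0.6117,0.1254,0.13],np.pi/2+0.017)
im,d=ctrl.snapshot("side"); cv2.imwrite("pics/side6.png",im); crop(im,145,215,205,260,12,"pics/s6.png")
```

```text
t 5.8 pos [0.612  0.1247 0.1302] yaw 1.5836 tilt 1.83 gap 0.01641952132898439 F [-1.64 -3.04  4.29] j7 1.364
delta cm [0.03 0.07 0.02] turn -0.004243830426508666
```

View pics/s6.png

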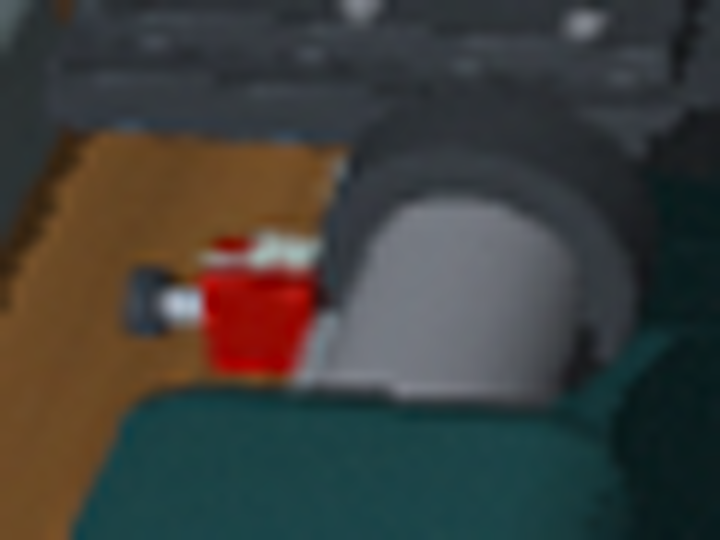

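Call:
send_rows(
  deltas="0 0 0 0 0;0 0 0 0 0;0 0 0 0 0;0 0 0 0 0;0 0 0 0 0;0 0 -2 0 0;0 0 -3 0 0;0 0 -3 0 0;2 0 -3 0 0;3 0 -2 0 0;3 0 0 0 0;3 0 0 0 0;3 0 0 0 0;0 0 0 0 0",
)

```text
time: 7.02
position: [0.4686, 0.128, 0.2634]
tool_rot: [-0.003, -0.008, 1.0, -0.016]
ft_force: [-0.6, -0.5, 0.1]
finger_gap: 0.0469
```

Run:
```python
from h import *
plan([0.6117,0.1254,0.13],np.pi/2+0.017)
im,d=ctrl.snapshot("side"); cv2.imwrite("pics/side7.png",im); crop(im,145,215,205,260,12,"pics/s7.png")
im,d=ctrl.snapshot("top"); cv2.imwrite("pics/top7.png",im); crop(im,195,90,325,245,3.7,"pics/t7.png"); crop(im,200,115,240,145,16,"pics/t7c.png")
im,d=ctrl.snapshot("wrist"); cv2.imwrite("pics/w7.png",im); np.save("pics/w7d.npy",d); print(ctrl.camera_params("wrist"))
```

```text
t 7.02 pos [0.4686 0.128  0.2634] yaw 1.5878 tilt 1.83 gap 0.04689130668548894 F [-0.56 -0.46  0.06] j7 1.27
delta cm [-14.39  -0.09  13.25] turn 5.3065383876393923e-05
{'camera_matrix': array([[281.90565169,   0.        , 254.17201319],
       [  0.        , 281.90565169, 192.07495927],
       [  0.        ,   0.        ,   1.        ]]), 'eye': array([0.40936366, 0.13235189, 0.42459693]), 'rotation': array([ 0.69610188, -0.09156374, -0.07096463,  0.7085353 ])}
```

View pics/t7.png

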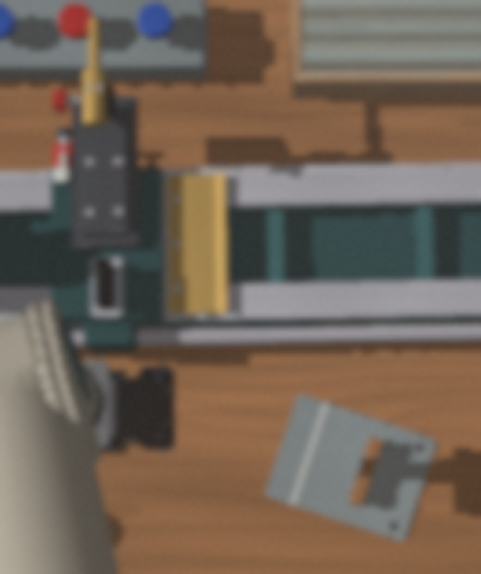

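View pics/t7c.png

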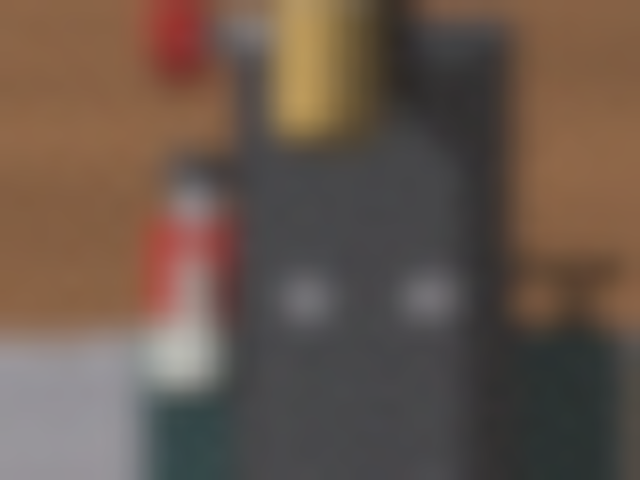

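View pics/w7.png

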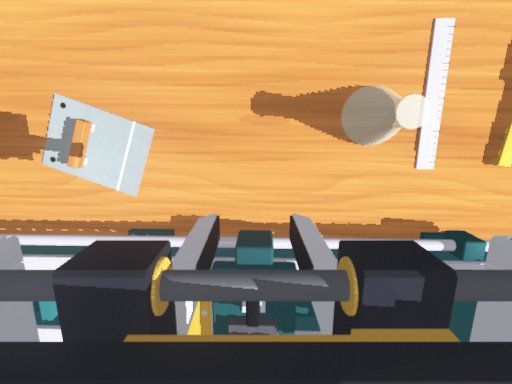

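Run:
```python
from h import *
t=cv2.imread("pics/top7.png").astype(int); t0=cv2.imread("pics/top0.png").astype(int)
for v in (129,131,133,134,135,136): print(v,t[v,207:218,1].tolist(), t0[v,207:218,1].tolist())
for v in (131,132,133,134,135,136):
    a=t[v,209:215,1].astype(float); a=a-a.min(); print(v,"after",(a*np.arange(209,215)).sum()/a.sum(), end=' ')
    b=t0[v,239:245,1].astype(float);b=np.clip(b-b[[0,-1]].mean(),0,None); print("ptr0",(b*np.arange(239,245)).sum()/b.sum())
p=ctrl.camera_params("wrist"); im=cv2.imread("pics/w7.png"); P=cloud(p,np.load("pics/w7d.npy"))
# cover contour: greyish light plate
hsv=cv2.cvtColor(im,cv2.COLOR_BGR2HSV)
m=((hsv[...,1]<70)&(hsv[...,2]>120)).astype(np.uint8); m[:, 200:]=0; m[215:]=0
m=cv2.morphologyEx(m,cv2.MORPH_CLOSE,np.ones((15,15)))
cs,_=cv2.findContours(m,cv2.RETR_EXTERNAL,cv2.CHAIN_APPROX_NONE); c=max(cs,key=cv2.contourArea)
ws=np.array([onz(p,q[0][0],q[0][1],.003)[:2] for q in c])
r=cv2.minAreaRect((ws*1000).astype(np.float32)); print(r); print(cv2.boxPoints(r))
# handle by depth
zz=P[...,2]; hm=(zz>0.02)&(zz<0.04); hm[:, 200:]=False; hm[215:]=False; hm[:80]=False
Q=P[hm]; print(len(Q),Q.mean(0),np.median(Q[:,2])); r=cv2.minAreaRect((Q[:,:2]*1000).astype(np.float32)); print(r)
wl=((hsv[...,2]>235)&(hsv[...,1]<25)).astype(np.uint8); wl[:,160:]=0; wl[:,:100]=0; wl[200:]=0
ys,xs=np.where(wl); W=np.array([onz(p,a,b,.003)[:2] for a,b in zip(xs,ys)]); print(len(W), cv2.minAreaRect((W*1000).astype(np.float32)))
print(P[60,300],P[200,300],P[120,110])
```

```text
129 [95, 91, 82, 84, 98, 97, 74, 63, 66, 72, 72] [97, 94, 85, 85, 100, 97, 78, 75, 88, 95, 97]
131 [96, 92, 82, 92, 114, 110, 78, 59, 66, 72, 75] [98, 95, 82, 75, 85, 84, 66, 65, 82, 96, 100]
133 [98, 94, 89, 106, 133, 129, 88, 60, 67, 76, 89] [100, 97, 83, 76, 84, 83, 66, 65, 83, 97, 100]
134 [103, 102, 107, 124, 144, 136, 96, 65, 67, 74, 85] [105, 100, 90, 78, 83, 80, 69, 73, 88, 100, 102]
135 [119, 123, 136, 153, 165, 151, 110, 73, 68, 73, 77] [120, 118, 110, 100, 96, 96, 93, 99, 110, 117, 119]
136 [139, 142, 159, 177, 180, 163, 123, 81, 68, 71, 73] [143, 141, 137, 129, 126, 125, 128, 133, 138, 140, 139]
131 after 211.05524861878453 ptr0 241.45384615384614
132 after 211.1095890410959 ptr0 241.43790849673204
133 after 211.0857142857143 ptr0 241.2972972972973
134 after 210.96453900709218 ptr0 241.12426035502958
135 after 210.84571428571428 ptr0 241.004914004914
136 after 210.78337531486147 ptr0 240.99514563106797
((442.8329772949219, -117.74942779541016), (152.227294921875, 111.18081665039062), 71.18009948730469)
[[ 365.66077  -171.86067 ]
 [ 470.89752  -207.72699 ]
 [ 520.0052    -63.638184]
 [ 414.76843   -27.771866]]
661 [ 0.43782202 -0.12851826  0.02889836] 0.030058737037933325
((438.1941833496094, -130.45916748046875), (14.712353706359863, 69.54397583007812), 71.46733093261719)
236 ((457.5849914550781, -75.7135009765625), (5.186139106750488, 109.7731704711914), 71.0924072265625)
[0.31952218 0.18153562 0.00040777] [ 5.20263941e-01  1.91882804e-01 -3.33361383e-04] [ 0.40394159 -0.09240018  0.00449575]
```

Call:
send_rows(
  deltas="0.5 -3 0 0.06 0;0.5 -3.5 0 0.06 0;0.5 -3.5 0 0.06 0;0.5 -3.5 0.5 0.06 0;0.5 -3.5 1 0.06 0;0.5 -3.5 2 0.05 0;0 -3 2 0 0;0 -1 2 0 0;0 0 0 0 0",
)

```text
time: 7.92
position: [0.4201, -0.1209, 0.1931]
tool_rot: [0.012, 0.174, 0.984, -0.015]
ft_force: [0.4, 0.6, 0.3]
finger_gap: 0.0473
```

Run:
```python
from h import *
plan([0.438,-0.1305,0.05],1.243)
im,d=ctrl.snapshot("wrist"); cv2.imwrite("pics/w8.png",im)
```

```text
t 7.92 pos [ 0.4201 -0.1209  0.1931] yaw 1.2197 tilt 2.26 gap 0.04731468962753873 F [0.37 0.57 0.3 ] j7 1.537
delta cm [-1.58  0.09 14.37] turn -0.023301754615165482
```

View pics/w8.png

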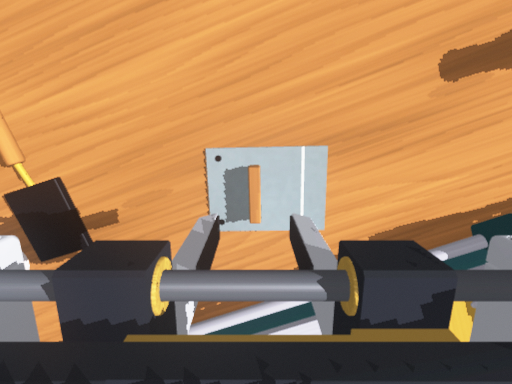

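```bash
cat >> h.py <<'E'
_plan=plan
def plan(tgt,yaw=None):
    _plan(tgt,yaw); s=ctrl.get_state(); q=s["tool_rot"]; M=R.from_quat([q[1],q[2],q[3],q[0]]).as_matrix(); print("toolz xy",M[:2,2].round(4),"torque",np.round(s["torque"],2))
E
python3 -c "
from h import *
plan([0.438,-0.1305,0.05],1.243)"
```

```text
t 7.97 pos [ 0.4214 -0.1203  0.1944] yaw 1.2205 tilt 2.33 gap 0.047004197049594396 F [-0.06 -0.58  0.4 ] j7 1.535
delta cm [-1.45 -0.02 14.5 ] turn -0.022527690188097527
toolz xy [ 0.021  -0.0348] torque [-0.05 -0.01 -0.04]
```

Call:
send_rows(
  deltas="-0.8 0 1 -0.02 0;-0.8 0 2 0 0;0 0 2 0 0;0 0 2 0 0;0 0 2 0 0;0 0 2 0 0;0 0 0 0 0",
)

```text
time: 8.55
position: [0.4591, -0.1247, 0.0866]
tool_rot: [0.024, 0.158, 0.987, -0.014]
ft_force: [-0.1, 1.3, -0.8]
finger_gap: 0.0471
```

Run:
```python
from h import *
plan([0.438,-0.1305,0.027],1.243)
im,d=ctrl.snapshot("wrist"); cv2.imwrite("pics/w9.png",im);  np.save("pics/w9d.npy",d)
```

```text
t 8.55 pos [ 0.4591 -0.1247  0.0866] yaw 1.2521 tilt 3.11 gap 0.047070577402276985 F [-0.12  1.3  -0.76] j7 1.617
delta cm [ 2.13 -1.1   5.88] turn 0.009083955312584102
toolz xy [ 0.0421 -0.0342] torque [0.05 0.04 0.01]
```

View pics/w9.png

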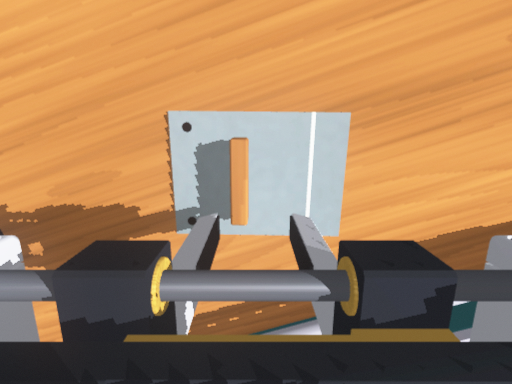

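Call:
send_rows(
  deltas="0 0 0 0 0;0 0 0 0 0;0 0 0 0 0;0 0 0 0 0",
)

```text
time: 8.93
position: [0.465, -0.1233, 0.0922]
tool_rot: [0.028, 0.157, 0.987, -0.013]
ft_force: [0.0, 0.1, -0.2]
finger_gap: 0.0471
```

Run:
```python
from h import *
plan([0.438,-0.1305,0.05],1.243); print(ctrl.get_state()["joint_velocities"])
```

```text
t 8.93 pos [ 0.465  -0.1233  0.0922] yaw 1.2558 tilt 3.58 gap 0.047090922849442475 F [ 0.01  0.14 -0.16] j7 1.616
delta cm [ 2.59 -1.45  4.1 ] turn 0.01280931886047032
toolz xy [ 0.0518 -0.0349] torque [ 0.09  0.02 -0.01]
[-0.00956367 -0.02236796  0.00417372 -0.01165385  0.00124436  0.0113641
 -0.001638  ]
```

Call:
send_rows(
  deltas="0 0 0 0 0;0 0 0 0 0;0 0 0 0 0;0 0 0 0 0",
)

```text
time: 9.27
position: [0.4663, -0.1233, 0.0946]
tool_rot: [0.03, 0.156, 0.987, -0.013]
ft_force: [-0.4, 0.2, -1.1]
finger_gap: 0.0467
```

Run:
```python
from h import *
plan([0.438,-0.1305,0.05],1.243); print(ctrl.get_state()["joint_velocities"])
```

```text
t 9.27 pos [ 0.4663 -0.1233  0.0946] yaw 1.2558 tilt 3.8 gap 0.046714595292947254 F [-0.39  0.15 -1.06] j7 1.615
delta cm [ 2.75 -1.49  4.32] turn 0.012824258776920061
toolz xy [ 0.056  -0.0355] torque [-0.01  0.04  0.01]
[ 0.00097899 -0.00641468  0.00188465  0.00084836  0.0009073   0.00130447
 -0.00163744]
```

Run:
```python
from h import *
np.set_printoptions(suppress=True,precision=5)
def st():
    s=ctrl.get_state(); q=s["tool_rot"]; M=R.from_quat([q[1],q[2],q[3],q[0]]).as_matrix(); print(round(s["time"],3),s["position"],M[:2,2],np.array(s["joint_pos"]))
st()
for i in range(4): ctrl.snapshot("wrist"); st()
```

```text
9.267 [ 0.4663  -0.12332  0.0946 ] [ 0.05604 -0.03545] [ 0.08189  0.59183  0.14465  2.15561 -0.17057  0.34144  1.61519]
9.317 [ 0.46626 -0.12336  0.09457] [ 0.05596 -0.03545] [ 0.08197  0.59188  0.14467  2.15563 -0.1706   0.34144  1.61518]
9.367 [ 0.46621 -0.12337  0.09445] [ 0.05578 -0.03545] [ 0.08199  0.59213  0.14465  2.15565 -0.17061  0.34134  1.61523]
9.417 [ 0.46614 -0.12336  0.09435] [ 0.05554 -0.03541] [ 0.08201  0.59231  0.14463  2.15567 -0.17059  0.34139  1.61522]
9.467 [ 0.46615 -0.12335  0.0943 ] [ 0.0555 -0.0354] [ 0.08202  0.59244  0.14462  2.15566 -0.17064  0.34131  1.61524]
```

Call:
send_rows(
  deltas="0 0 0 0 0;0 0 0 0 0;0 0 0 0 0;0 0 0 0 0",
)

```text
time: 9.8
position: [0.4658, -0.1234, 0.094]
tool_rot: [0.03, 0.157, 0.987, -0.013]
ft_force: [-0.2, -0.0, -1.2]
finger_gap: 0.0469
```

Run:
```python
from h import *
np.set_printoptions(suppress=True,precision=5)
plan([0.438,-0.1305,0.05],1.243); print(np.array(ctrl.get_state()["joint_pos"]))
```

```text
t 9.8 pos [ 0.4658 -0.1234  0.094 ] yaw 1.2556 tilt 3.73 gap 0.04692023052066252 F [-0.2  -0.04 -1.22] j7 1.615
delta cm [ 2.7  -1.46  4.26] turn 0.012578479673910792
toolz xy [ 0.0546 -0.0353] torque [ 0.02 -0.02  0.03]
[ 0.08222  0.59305  0.1446   2.15584 -0.17063  0.34137  1.61527]
```

Call:
send_rows(
  deltas="0 0 -3 0 0;0 0 -4 0 0;0 0 -4 0 0;0 0 -3 0 0;0 0 0 0 0;0 0 0 0 0;0 0 0 0 0;0 0 0 0 0;0 0 0 0 0;0 0 0 0 0",
)

```text
time: 10.63
position: [0.4549, -0.1179, 0.2348]
tool_rot: [0.024, 0.157, 0.987, -0.013]
ft_force: [-0.1, -0.3, 0.2]
finger_gap: 0.0469
```

Run:
```python
from h import *
np.set_printoptions(suppress=True,precision=5)
plan([0.438,-0.1305,0.05],1.243); print(np.array(ctrl.get_state()["joint_pos"]))
```

```text
t 10.63 pos [ 0.4549 -0.1179  0.2348] yaw 1.255 tilt 3.15 gap 0.046886113992668184 F [-0.13 -0.29  0.18] j7 1.542
delta cm [ 2.18 -1.39 18.42] turn 0.011967521948007764
toolz xy [ 0.0438 -0.0333] torque [0.05 0.04 0.01]
[-0.01258  0.34307  0.2486   2.03727 -0.09063  0.72292  1.54198]
```

Call:
send_rows(
  deltas="0 0 1 0 0;0 0 1 0 0;0 0 1 0 0;0 0 1 0 0;0 0 1 0 0;0 0 1 0 0;0 0 1 0 0;0 0 1 0 0;0 0 0 0 0;0 0 0 0 0;0 0 0 0 0;0 0 0 0 0",
)

```text
time: 11.63
position: [0.4522, -0.1204, 0.1419]
tool_rot: [0.014, 0.158, 0.987, -0.014]
ft_force: [0.5, -0.3, -0.4]
finger_gap: 0.0473
```

Run:
```python
from h import *
np.set_printoptions(suppress=True,precision=5)
plan([0.438,-0.1305,0.05],1.243); print(np.array(ctrl.get_state()["joint_pos"]))
```

```text
t 11.63 pos [ 0.4522 -0.1204  0.1419] yaw 1.2537 tilt 2.23 gap 0.04733803972972437 F [ 0.48 -0.32 -0.44] j7 1.595
delta cm [ 1.33 -1.2   9.18] turn 0.010667749158167261
toolz xy [ 0.0233 -0.0311] torque [-0.07  0.08 -0.  ]
[ 0.03887  0.50112  0.19919  2.12676 -0.14665  0.49715  1.5948 ]
```

Call:
send_rows(
  deltas="0.3 -0.3 0 0 0;0.3 -0.3 0 0 0;0.3 -0.3 0 0 0;0.3 -0.3 0 0 0;0 0 0 0 0;0 0 0 0 0;0 0 0 0 0",
)

```text
time: 12.22
position: [0.436, -0.1294, 0.1438]
tool_rot: [0.016, 0.158, 0.987, -0.014]
ft_force: [0.8, 0.1, -0.1]
finger_gap: 0.047
```

Run:
```python
from h import *
np.set_printoptions(suppress=True,precision=5)
plan([0.438,-0.1305,0.05],1.243); print(np.array(ctrl.get_state()["joint_pos"]))
```

```text
t 12.22 pos [ 0.436  -0.1294  0.1438] yaw 1.2529 tilt 2.38 gap 0.04701752826910626 F [ 0.82  0.06 -0.11] j7 1.619
delta cm [0.11 0.16 9.38] turn 0.00985781985692169
toolz xy [ 0.0269 -0.0318] torque [ 0.04  0.06 -0.02]
[ 0.06626  0.4818   0.19616  2.16181 -0.14415  0.47639  1.61947]
```

Call:
send_rows(
  deltas="0 0 0.8 0 0;0 0 0.8 0 0;0 0 0.8 0 0;0 0 0.8 0 0;0 0 0.8 0 0;0 0 0.8 0 0;0 0 0.8 0 0;0 0 0 0 0;0 0 0 0 0;0 0 0 0 0",
)

```text
time: 13.05
position: [0.4374, -0.1309, 0.0799]
tool_rot: [0.014, 0.158, 0.987, -0.013]
ft_force: [-0.3, -0.5, 0.7]
finger_gap: 0.0467
```

Run:
```python
from h import *
np.set_printoptions(suppress=True,precision=5)
plan([0.438,-0.1305,0.027],1.243); print(np.array(ctrl.get_state()["joint_pos"]))
```

```text
t 13.05 pos [ 0.4374 -0.1309  0.0799] yaw 1.2536 tilt 2.24 gap 0.04674798727781339 F [-0.31 -0.46  0.66] j7 1.651
delta cm [0.13 0.17 5.28] turn 0.010590759730261468
toolz xy [ 0.0241 -0.0308] torque [0.07 0.04 0.02]
[ 0.1132   0.60914  0.13905  2.2017  -0.18052  0.30958  1.65149]
```

Run:
```python
import numpy as np
from scipy.optimize import fsolve
D=[(.1511,.6317,.2238,.629,1.518,.996),(.4374,-.1309,.0799,.60914,2.2017,.30958),(.4663,-.1233,.0946,.5918,2.1556,.3414),(.4549,-.1179,.2348,.343,2.037,.7229),(.436,-.1294,.1438,.4818,2.1618,.4764),(.4522,-.1204,.1419,.5011,2.1268,.4972)]
A=[];B=[]
for x,y,z,a,b,c in D:
    r=np.hypot(x,y); p=a+b+c
    A.append([np.sin(a),np.sin(a+b),0,np.sin(p)]);B.append(r)
    A.append([np.cos(a),np.cos(a+b),1,np.cos(p)]);B.append(z)
s,res,rk,sv=np.linalg.lstsq(np.array(A),np.array(B),rcond=None); print(s,np.array(A)@s-B)
a,b,h,t=s
for r,z in [(.457,.06),(.457,.04),(.457,.027)]:
    f=lambda q:[a*np.sin(q[0])+b*np.sin(q[0]+q[1])-r, h+a*np.cos(q[0])+b*np.cos(q[0]+q[1])-t-z]
    q=fsolve(f,[.65,2.2]); print(r,z,q,"j6",np.pi-q.sum())
```

```text
[0.56820817 0.378596   0.39172208 0.4194088 ] [ 0.00165421  0.0017001   0.00037043  0.00044233  0.0021881   0.00031477
 -0.00135033 -0.00106706 -0.00160685 -0.00047724 -0.00203454 -0.00091291]
0.457 0.06 [0.65692506 2.18985813] j6 0.2948094585371739
0.457 0.04 [0.69872014 2.1987548 ] j6 0.2441177083252284
0.457 0.027 [0.72630754 2.20333168] j6 0.21195342883064594
```

Run:
```python
import numpy as np
from scipy.optimize import fsolve
a,b,h,t=[0.56820817,0.378596,0.39172208,0.4194088]
for r,z in [(.457,.033),(.467,.033),(.475,.033),(.475,.03),(.48,.03)]:
    f=lambda q:[a*np.sin(q[0])+b*np.sin(q[0]+q[1])-r, h+a*np.cos(q[0])+b*np.cos(q[0]+q[1])-t-z]
    q=fsolve(f,[.65,2.2]); print(r,z,q,"j6",np.pi-q.sum())
```

```text
0.457 0.033 [0.71353795 2.20133824] j6 0.22671645925240647
0.467 0.033 [0.71861279 2.17499925] j6 0.24798060718730364
0.475 0.033 [0.72292016 2.1538679 ] j6 0.26480459621971786
0.475 0.03 [0.7290323  2.15485699] j6 0.25770336398587723
0.48 0.03 [0.73176231 2.14161084] j6 0.26821949633910247
```

Call:
send_rows(
  deltas="0 0 -3 0 0;0 0 -4 0 0;0 0 -4 0 0;0 0 -3 0 0;0 0 0 0 0;0 0 0 0 0;-0.6 0 1 0.01 0;-0.6 0 1 0 0;-0.5 0 1 0 0;0 0 1 0 0;0 0 1 0 0;0 0 1 0 0;0 0 1 0 0;0 0 1 0 0;0 0 1 0 0;0 0 1 0 0;0 0 0 0 0;0 0 0 0 0;0 0 0 0 0",
)

```text
time: 14.63
position: [0.4445, -0.1359, 0.0974]
tool_rot: [-0.004, 0.165, 0.986, -0.013]
ft_force: [0.4, -0.0, -0.2]
finger_gap: 0.047
```

Run:
```python
from h import *
np.set_printoptions(suppress=True,precision=5)
plan([0.455,-0.1363,0.036],1.243); print(np.array(ctrl.get_state()["joint_pos"]))
```

```text
t 14.63 pos [ 0.4445 -0.1359  0.0974] yaw 1.239 tilt 1.55 gap 0.04704804573047855 F [ 0.43 -0.01 -0.2 ] j7 1.643
delta cm [-1.02  0.47  6.12] turn -0.004015875351128351
toolz xy [-0.0112 -0.0246] torque [ 0.03 -0.04 -0.  ]
[ 0.09176  0.59323  0.1802   2.13767 -0.17815  0.42928  1.64335]
```

Call:
send_rows(
  deltas="-0.5 0.2 0.8 0 0;-0.5 0.2 0.8 0 0;0 0 0.8 0 0;0 0 0.8 0 0;0 0 0.8 0 0;0 0 0 0 0;0 0 0 0 0",
)

```text
time: 15.22
position: [0.4571, -0.1365, 0.0527]
tool_rot: [-0.003, 0.165, 0.986, -0.013]
ft_force: [-0.6, -0.1, 1.1]
finger_gap: 0.0475
```

Run:
```python
from h import *
np.set_printoptions(suppress=True,precision=5)
plan([0.455,-0.1363,0.032],1.243); print(np.array(ctrl.get_state()["joint_pos"]))
im,d=ctrl.snapshot("wrist"); cv2.imwrite("pics/w10.png",im)
im,d=ctrl.snapshot("side"); crop(im,230,150,350,240,6,"pics/s10.png")
```

```text
t 15.22 pos [ 0.4571 -0.1365  0.0527] yaw 1.2394 tilt 1.53 gap 0.047512527757317825 F [-0.62 -0.09  1.09] j7 1.654
delta cm [0.2  0.01 2.07] turn -0.0036432817342908486
toolz xy [-0.0098 -0.0248] torque [ 0.02 -0.05 -0.04]
[ 0.11324  0.68841  0.14546  2.12987 -0.19937  0.33876  1.65387]
```

View pics/w10.png

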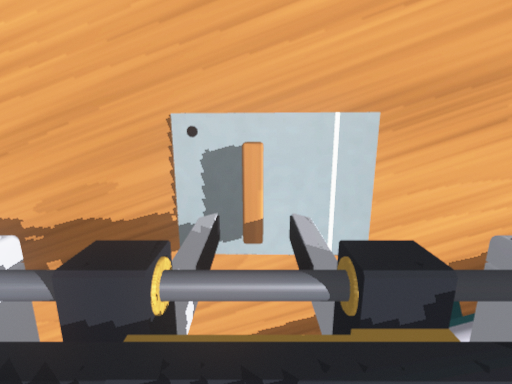

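View pics/s10.png

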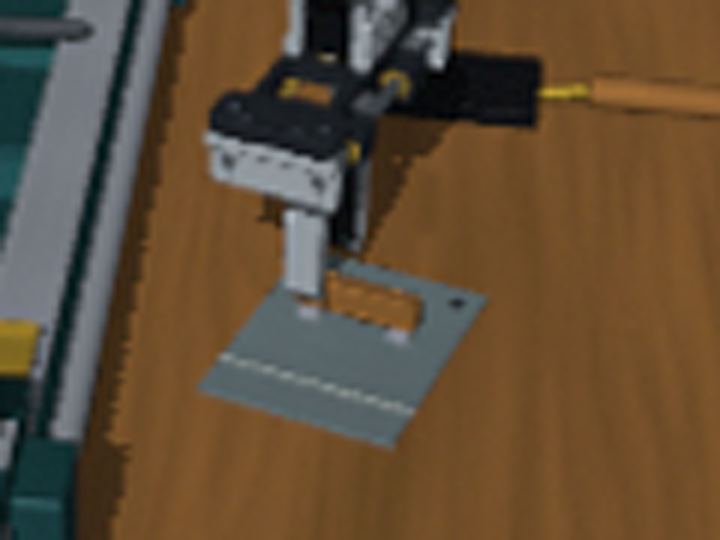

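Call:
send_rows(
  deltas="0.1 0 0.7 0 0;0.1 0 0.7 0 0;0 0 0.6 0 0;0 0 0 0 0;0 0 0 0 0",
)

```text
time: 15.73
position: [0.4554, -0.1366, 0.0321]
tool_rot: [-0.001, 0.165, 0.986, -0.013]
ft_force: [0.8, -0.5, -0.8]
finger_gap: 0.0467
```

Run:
```python
from h import *
np.set_printoptions(suppress=True,precision=5)
plan([0.455,-0.1363,0.030],1.243); print(np.array(ctrl.get_state()["joint_pos"]))
```

```text
t 15.73 pos [ 0.4554 -0.1366  0.0321] yaw 1.2392 tilt 1.51 gap 0.046688040999716345 F [ 0.83 -0.54 -0.78] j7 1.663
delta cm [0.05 0.02 0.21] turn -0.0038330703871425342
toolz xy [-0.0072 -0.0254] torque [-0.02  0.04 -0.05]
[ 0.12652  0.7274   0.12738  2.14325 -0.21026  0.28233  1.66334]
```

Call:
send_rows(
  deltas="0 0 0.4 0 -1;0 0 0 0 -1;0 0 0 0 -1;0 0 0 0 -1;0 0 0 0 -1;0 0 0 0 -1;0 0 0 0 -1;0 0 0 0 -1",
  grip_force=40,
)

```text
time: 16.4
position: [0.4556, -0.1368, 0.0282]
tool_rot: [-0.001, 0.165, 0.986, -0.013]
ft_force: [-0.6, -1.3, 1.3]
finger_gap: 0.0136
```

Run:
```python
from h import *
np.set_printoptions(suppress=True,precision=5)
plan([0.455,-0.1363,0.030],1.243); print(np.array(ctrl.get_state()["joint_pos"]))
im,d=ctrl.snapshot("side"); crop(im,230,150,350,240,6,"pics/s11.png")
```

```text
t 16.4 pos [ 0.4556 -0.1368  0.0282] yaw 1.2396 tilt 1.51 gap 0.013603206128192658 F [-0.6  -1.33  1.34] j7 1.667
delta cm [ 0.07  0.02 -0.18] turn -0.003375132363185429
toolz xy [-0.0068 -0.0255] torque [0.15 0.05 0.08]
[ 0.12891  0.73517  0.12445  2.14428 -0.21304  0.2729   1.66654]
```

View pics/s11.png

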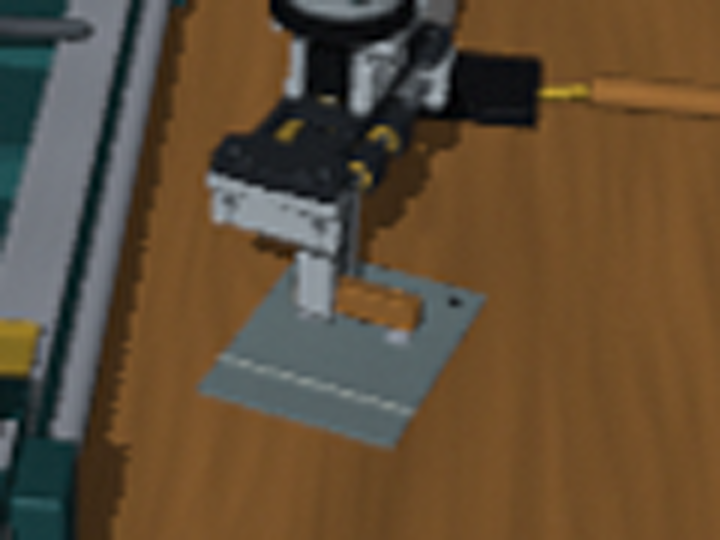

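Call:
send_rows(
  deltas="0 0 0.5 0 -1;0 0 0.5 0 -1;0 0 0.5 0 -1",
)

```text
time: 16.7
position: [0.4581, -0.1378, 0.0228]
tool_rot: [0.003, 0.165, 0.986, -0.012]
ft_force: [-8.7, 3.0, 63.6]
finger_gap: 0.0137
```

Run:
```python
from h import *
np.set_printoptions(suppress=True,precision=5)
plan([0.455,-0.1363,0.030],1.243); print(np.array(ctrl.get_state()["joint_pos"]))
```

```text
t 16.7 pos [ 0.4581 -0.1378  0.0228] yaw 1.2387 tilt 1.45 gap 0.013744960252186515 F [-8.75  3.03 63.64] j7 1.685
delta cm [ 0.34  0.03 -0.73] turn -0.004333895103568075
toolz xy [ 0.0024 -0.0253] torque [0.74 1.78 0.04]
[ 0.13502  0.74588  0.11936  2.14658 -0.23045  0.25113  1.68459]
```

Call:
send_rows(
  deltas="0 0 -0.3 0 -1;0 0 -0.8 0 -1;0 0 -1 0 -1;0 0 -1 0 -1;0 0 -1 0 -1;0 0 -1 0 -1;0 0 -1 0 -1;0 0 0 0 -1;0 0 0 0 -1",
)

```text
time: 17.45
position: [0.4575, -0.1358, 0.0892]
tool_rot: [0.003, 0.166, 0.986, -0.012]
ft_force: [0.5, -0.1, -3.2]
finger_gap: 0.0137
```

Run:
```python
from h import *
np.set_printoptions(suppress=True,precision=5)
plan([0.455,-0.1363,0.030],1.243); print(np.array(ctrl.get_state()["joint_pos"]))
im,d=ctrl.snapshot("side"); crop(im,230,130,350,220,6,"pics/s12.png")
im,d=ctrl.snapshot("wrist"); cv2.imwrite("pics/w12.png",im); np.save("pics/w12d.npy",d)
```

```text
t 17.45 pos [ 0.4575 -0.1358  0.0892] yaw 1.2381 tilt 1.46 gap 0.013691308636320372 F [ 0.51 -0.14 -3.17] j7 1.661
delta cm [0.28 0.01 5.92] turn -0.0049436991628803995
toolz xy [ 0.0026 -0.0253] torque [ 0.03 -0.03 -0.03]
[ 0.08719  0.61586  0.18165  2.1231  -0.20362  0.4095   1.6606 ]
```

View pics/s12.png

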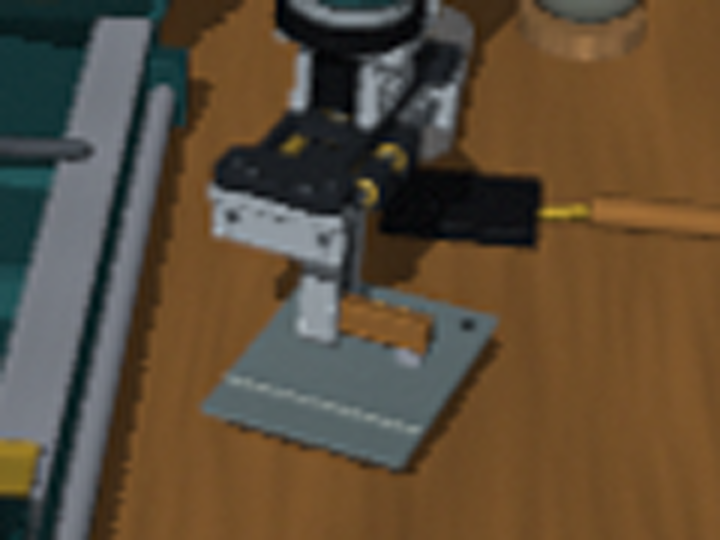

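View pics/w12.png

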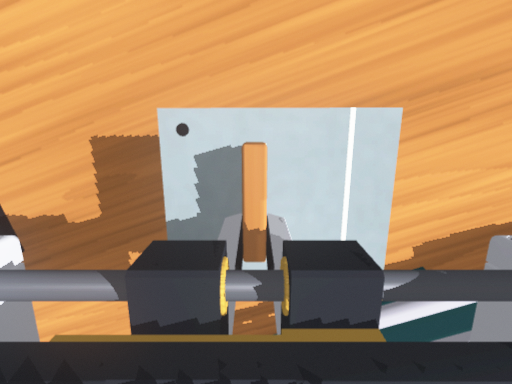

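```bash
cat >> h.py <<'E'
def plate(im,d,p,zlo,zhi,umax=512):
    """fit plane to plate pixels in wrist view; returns normal, rectangle of outline"""
    P=cloud(p,d); hsv=cv2.cvtColor(im,cv2.COLOR_BGR2HSV)
    m=(hsv[...,1]<60)&(P[...,2]>zlo)&(P[...,2]<zhi)&(d>0); m[235:]=False
    n,l,st,c=cv2.connectedComponentsWithStats(m.astype(np.uint8)); k=1+np.argmax(st[1:,4]); m=l==k
    Q=P[m]
    for _ in range(3):
        A=np.c_[Q[:,:2],np.ones(len(Q))]; f,*_=np.linalg.lstsq(A,Q[:,2],rcond=None); r=Q[:,2]-A@f; Q=Q[abs(r)<2.5*np.std(r)+1e-4]
    return f,Q,m,P
E
python3 - <<'E'
from h import *
im=cv2.imread("pics/w12.png"); d=np.load("pics/w12d.npy"); p=ctrl.camera_params("wrist")
f,Q,m,P=plate(im,d,p,.03,.085); print(f,len(Q),Q.min(0),Q.max(0),Q.mean(0))
n=np.array([-f[0],-f[1],1]); print("normal",n/np.linalg.norm(n))
for c in [((158,108)),((402,108)),(385,250)]: print(P[c[1]+2,c[0]-5 if c[0]>200 else c[0]+5].round(4))
# outline
cs,_=cv2.findContours(m.astype(np.uint8),cv2.RETR_EXTERNAL,cv2.CHAIN_APPROX_NONE)
# front edge line (top row)
us=np.arange(175,390,5); vs=[np.where(m[:,u])[0].min() for u in us]
e=np.array([onz(p,u,v,Q[:,2].mean())[:2] for u,v in zip(us,vs)]); g=np.polyfit(e[:,1],e[:,0],1); print("near edge slope",g,"angle of plate y",np.degrees(np.arctan2(1,g[0])))
plan([0.6117,0.1254,0.13],1.588)
E
```

```text
[-0.00187913 -0.01248198  0.06881111] 26133 [ 0.3652706  -0.19402184  0.0668377 ] [ 0.49159542 -0.0265594   0.07186758] [ 0.42526556 -0.10709468  0.06934861]
normal [0.00187898 0.01248098 0.99992034]
[ 0.3673 -0.1652  0.0683]
[ 0.4145 -0.0294  0.068 ]
[ 0.5029 -0.0608  0.0686]
near edge slope [0.34818935 0.42356271] angle of plate y 70.80242687891173
t 17.55 pos [ 0.4573 -0.1358  0.0888] yaw 1.238 tilt 1.44 gap 0.013862205192024331 F [-1.13  0.47 -3.1 ] j7 1.661
delta cm [-6.11 29.63 -4.75] turn -0.3500427300504292
toolz xy [ 0.002  -0.0251] torque [-0.01 -0.1   0.05]
```

Run:
```python
from h import *
ps=ctrl.camera_params("side"); pt=ctrl.camera_params("top")
for u,v in [(217,153.5),(245,155)]: print("key",onz(ps,u,v,.085))
for u in (256.5,257.5,258.5): print("lip top",onz(pt,u,155,.088).round(4), onz(pt,u,145,.088).round(4))
print("leaf base", onz(pt,240,150,.088))
t=cv2.imread("pics/top7.png").astype(int)
for v in (142,150,158,165): print(v,[f"{a[2]}/{a[0]}" for a in t[v,236:264]])
crop(cv2.imread("pics/top0.png"),280,110,400,200,6,"pics/t8.png")
```

```text
key [ 0.70319544 -0.28783252  0.085     ]
key [ 0.60383721 -0.29172552  0.085     ]
lip top [0.6591 0.005  0.088 ] [0.6963 0.005  0.088 ]
lip top [0.6591 0.0014 0.088 ] [0.6963 0.0013 0.088 ]
lip top [ 0.659  -0.0023  0.088 ] [ 0.6962 -0.0024  0.088 ]
leaf base [0.67791433 0.06548948 0.088     ]
142 ['43/49', '46/52', '59/60', '77/67', '91/65', '95/59', '97/62', '109/67', '133/71', '153/76', '159/78', '158/78', '158/78', '158/78', '158/77', '161/79', '172/84', '188/92', '192/95', '168/94', '126/91', '102/96', '109/110', '133/135', '151/154', '160/162', '159/162', '159/162']
150 ['43/50', '48/54', '60/62', '77/68', '91/65', '96/56', '99/53', '110/56', '134/67', '153/76', '159/78', '159/78', '159/77', '158/78', '159/78', '161/79', '170/83', '186/90', '191/93', '163/82', '109/64', '61/52', '45/51', '43/50', '46/51', '45/51', '45/51', '45/51']
158 ['53/70', '52/69', '60/70', '75/71', '91/69', '98/59', '99/53', '109/56', '134/67', '154/75', '161/78', '162/79', '161/79', '160/79', '160/79', '162/80', '171/84', '188/91', '194/94', '170/85', '121/69', '71/55', '47/52', '43/49', '46/52', '45/51', '45/52', '44/51']
165 ['43/51', '47/53', '55/59', '75/70', '90/69', '97/58', '98/54', '102/55', '115/60', '140/69', '157/78', '161/78', '162/81', '161/79', '162/80', '162/80', '168/82', '185/90', '194/94', '174/86', '127/70', '76/58', '53/56', '53/58', '57/63', '61/66', '64/69', '66/70']
```

View pics/t8.png

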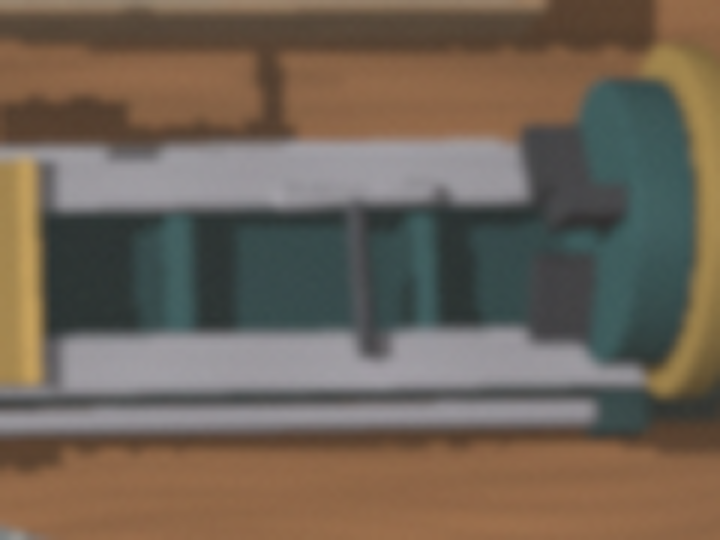

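Call:
send_rows(
  deltas="0 0 -1 -0.05 -1;0 0 -1 -0.05 -1;0 0 -1 -0.05 -1;0 0 -1 -0.05 -1;0 0 -1 -0.05 -1;0 0 -1 -0.05 -1;0 0 -1 -0.05 -1;0 0 -1 0 -1;0 0 0 0 -1;0 0 0 0 -1",
)

```text
time: 18.38
position: [0.4518, -0.1328, 0.1641]
tool_rot: [-0.008, -0.017, 1.0, -0.011]
ft_force: [-0.7, 0.3, -2.7]
finger_gap: 0.0136
```

Run:
```python
from h import *
np.set_printoptions(suppress=True,precision=5)
plan([0.682,-.112,0.17],1.588)
```

```text
t 18.38 pos [ 0.4518 -0.1328  0.1641] yaw 1.6053 tilt 1.54 gap 0.013621262479060155 F [-0.74  0.32 -2.72] j7 1.88
delta cm [-23.07   1.27  -0.98] turn 0.017288256000759894
toolz xy [-0.0151 -0.0222] torque [ 0.02 -0.06  0.01]
```

Move out over the bed, stopping short to look at the ways with the wrist camera.

Call:
send_rows(
  deltas="-1 0.1 -0.1 0.01 -1;-1.5 0.1 -0.2 0 -1;-1.5 0.1 -0.2 0 -1;-1.5 0.1 -0.1 0 -1;-1.5 0.1 0 0 -1;-1.5 0.1 0 0 -1;-1.5 0.1 0 0 -1;-1.5 0.1 0 0 -1;-1.5 0.1 0 0 -1;-1.5 0.1 0 0 -1;-1.5 0.1 0 0 -1;-1.5 0 0 0 -1;-1.5 0 0 0 -1;-1.5 0 0 0 -1;-1 0 0 0 -1;-0.5 0 0 0 -1;0 0 0 0 -1;0 0 0 0 -1",
)

```text
time: 19.88
position: [0.6823, -0.1085, 0.1388]
tool_rot: [-0.022, -0.008, 1.0, -0.008]
ft_force: [0.3, 0.6, -2.7]
finger_gap: 0.014
```

Run:
```python
from h import *
np.set_printoptions(suppress=True,precision=5)
plan([0.682,-.112,0.17],1.588)
im,d=ctrl.snapshot("wrist"); cv2.imwrite("pics/w13.png",im); np.save("pics/w13d.npy",d)
print(ctrl.camera_params("wrist")["eye"])
```

```text
t 19.88 pos [ 0.6823 -0.1085  0.1388] yaw 1.5879 tilt 2.64 gap 0.013966271437876702 F [ 0.25  0.59 -2.67] j7 1.767
delta cm [ 0.17 -0.4  -3.11] turn -0.00011337038592973414
toolz xy [-0.0433 -0.0158] torque [ 0.02 -0.11  0.01]
[ 0.623   -0.10695  0.30229]
```

View pics/w13.png

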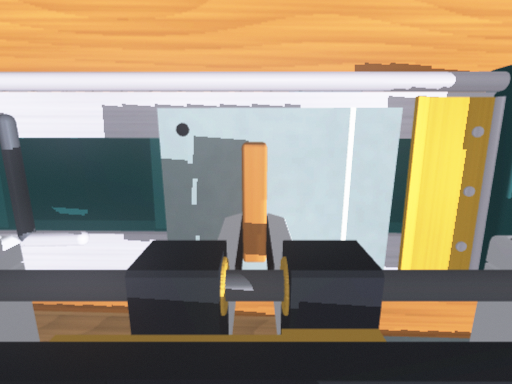

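Run:
```python
from h import *
im=cv2.imread("pics/w13.png"); d=np.load("pics/w13d.npy"); p=ctrl.camera_params("wrist")
f,Q,m,P=plate(im,d,p,.10,.135); print("plate",f,len(Q),Q.min(0),Q.max(0))
us=np.arange(180,385,5); vs=[np.where(m[:,u])[0].min() for u in us]
e=np.array([P[v+1,u] for u,v in zip(us,vs)]); g=np.polyfit(e[:,1],e[:,0],1); print("near edge",g,e.mean(0))
# right edge
vv=np.arange(115,230,5); e2=np.array([P[v,np.where(m[v])[0].max()-1] for v in vv]); print("tuck edge",np.polyfit(e2[:,0],e2[:,1],1),e2.mean(0))
hsv=cv2.cvtColor(im,cv2.COLOR_BGR2HSV)
y=(hsv[...,0]>20)&(hsv[...,0]<35)&(hsv[...,1]>150); y[280:]=False;y[:95]=False; y[:,:395]=False
e3=[]
for v in range(110,235,8):
    u=np.where(y[v])[0].min(); e3.append(P[v,u+2]); 
e3=np.array(e3); print("lip",np.polyfit(e3[:,0],e3[:,1],1),e3.mean(0)); print(e3[::4])
print("leaf x extents",[P[v,440].round(4).tolist() for v in (98,100,102,110,260)])
# ways: z~0.075 points
w=(abs(P[...,2]-.075)<.006)&(hsv[...,1]<60)&~m; w[235:]=False
for u in (60,80,120,150):
    vs=np.where(w[:,u])[0]; print(u,vs.min(),vs.max(),[P[v,u].round(4).tolist() for v in (vs.min(),)], end=' ')
    gaps=np.where(np.diff(vs)>3)[0]; print([ (P[vs[g],u].round(4).tolist(),P[vs[g+1],u].round(4).tolist()) for g in gaps])
```

```text
plate [-0.05186839 -0.00494298  0.15429481] 26195 [ 0.60312339 -0.16989352  0.117602  ] [ 0.68809422 -0.01812051  0.12519837]
near edge [-0.01459531  0.60347438] [ 0.60485048 -0.09428385  0.12337237]
tuck edge [ 0.01573588 -0.03010586] [ 0.6417687  -0.02000706  0.12107475]
lip [0.00079633 0.00939414] [0.64494311 0.00990773 0.08737466]
[[0.60038124 0.00987803 0.08695109]
 [0.62339681 0.01038643 0.08716718]
 [0.64721774 0.00952567 0.08855913]
 [0.67227407 0.01070156 0.0876172 ]]
leaf x extents [[0.5915, 0.025, 0.0852], [0.5928, 0.0258, 0.0842], [0.5941, 0.0264, 0.0835], [0.6, 0.026, 0.0854], [0.7175, 0.0425, 0.0848]]
60 92 137 [[0.5898, -0.2613, 0.0758]] []
80 92 231 [[0.5897, -0.2454, 0.0762]] [([0.6238, -0.2499, 0.0745], [0.7005, -0.2538, 0.0805])]
120 92 234 [[0.589, -0.2152, 0.0743]] [([0.6233, -0.217, 0.0758], [0.7038, -0.2249, 0.0716])]
150 92 234 [[0.5889, -0.1912, 0.0758]] [([0.6229, -0.1933, 0.075], [0.7034, -0.1991, 0.0711])]
```

Call:
send_rows(
  deltas="0 0 -1 0 -1;0 0 -1 0 -1;0 0 -1 0 -1;0 0 -1 0 -1;0 0 -1 0 -1;0 0 -1 0 -1;0 0 -1 0 -1;0 0 -1 0 -1;0 0 -1 0 -1;0 0 0 0 -1;0 0 0 0 -1;0 0 3 0 -1;0 0 3 0 -1;0 0 2 0 -1;0 0 0 0 -1;0 0 0 0 -1;0 0 0 0 -1;0 0 0 0 -1",
)

```text
time: 21.43
position: [0.6832, -0.1093, 0.1618]
tool_rot: [-0.019, -0.007, 1.0, -0.008]
ft_force: [1.3, -0.9, -2.1]
finger_gap: 0.014
```

Run:
```python
from h import *
np.set_printoptions(suppress=True,precision=5)
plan([0.682,-.112,0.17],1.588)
```

```text
t 21.43 pos [ 0.6832 -0.1093  0.1618] yaw 1.586 tilt 2.34 gap 0.014004383273895292 F [ 1.28 -0.92 -2.13] j7 1.765
delta cm [ 0.15 -0.28 -0.81] turn -0.002029699015255737
toolz xy [-0.0373 -0.0166] torque [ 0.02 -0.09  0.01]
```

Call:
send_rows(
  deltas="0 0 1 0 -1;-0.1 0 1 0 -1;-0.1 0 1 0 -1;0 0 1 0 -1;0 0 1 0 -1;0 0 0 0 -1;0 0 0 0 -1",
)

```text
time: 22.02
position: [0.6858, -0.1104, 0.1097]
tool_rot: [-0.016, -0.008, 1.0, -0.008]
ft_force: [0.7, 0.6, -2.2]
finger_gap: 0.0136
```

Run:
```python
from h import *
np.set_printoptions(suppress=True,precision=5)
plan([0.6835,-.1105,0.102],1.588)
```

```text
t 22.02 pos [ 0.6858 -0.1104  0.1097] yaw 1.5862 tilt 2.06 gap 0.01361154916048364 F [ 0.67  0.57 -2.17] j7 1.769
delta cm [0.21 0.01 0.78] turn -0.001778536862213187
toolz xy [-0.0315 -0.0172] torque [ 0.   -0.08 -0.01]
```

Call:
send_rows(
  deltas="0.1 0 0.4 0 -1;0.1 0 0.3 0 -1;0 0 0.2 0 -1;0 0 0 0 -1",
  grip_force=20,
)

```text
time: 22.35
position: [0.6837, -0.1108, 0.1003]
tool_rot: [-0.015, -0.007, 1.0, -0.009]
ft_force: [-0.2, 0.1, -1.5]
finger_gap: 0.0137
```

Run:
```python
from h import *
plan([0.6835,-.1105,0.098],1.588)
im,d=ctrl.snapshot("side"); cv2.imwrite("pics/side14.png",im); crop(im,170,130,270,230,6,"pics/s14.png")
```

```text
t 22.35 pos [ 0.6837 -0.1108  0.1003] yaw 1.586 tilt 2.02 gap 0.013697332100571079 F [-0.22  0.15 -1.46] j7 1.771
delta cm [0.01 0.03 0.23] turn -0.00198418554990365
toolz xy [-0.0307 -0.0174] torque [ 0.11 -0.05 -0.01]
```

View pics/s14.png

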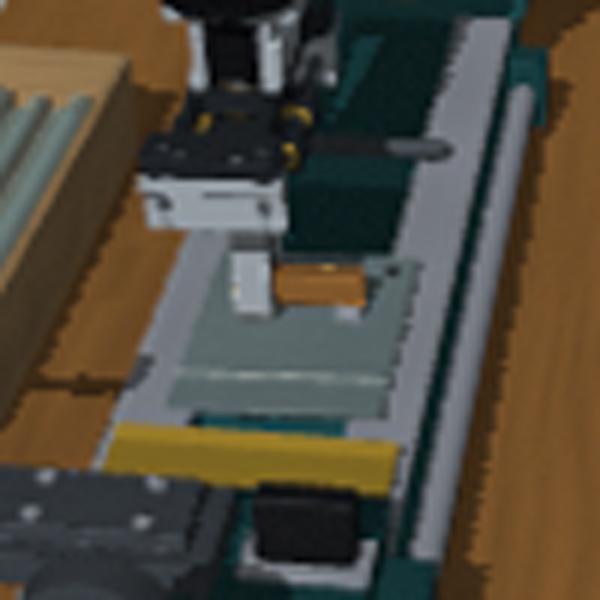

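Call:
send_rows(
  deltas="0 0 0 0 0;0 0 0 0 0;0 0 0 0 0;0 0 0 0 0;0 0 0 0 0;0.5 0 0 0 0;0.5 0 0 0 0;0.5 0 0 0 0;0.5 0 0 0 0;0.2 0 0 0 0;0 0 0 0 0;0 0 0 0 0",
)

```text
time: 23.4
position: [0.6609, -0.1116, 0.1047]
tool_rot: [-0.013, -0.007, 1.0, -0.009]
ft_force: [0.4, -0.6, 0.1]
finger_gap: 0.047
```

Run:
```python
from h import *
plan([0.6615,-.1105,0.101],1.588)
im,d=ctrl.snapshot("wrist"); cv2.imwrite("pics/w15.png",im); np.save("pics/w15d.npy",d); p=ctrl.camera_params("wrist")
im2,d2=ctrl.snapshot("side"); crop(im2,170,130,270,230,6,"pics/s15.png")
f,Q,m,P=plate(im,d,p,.07,.09); print("plate",f,len(Q),Q.min(0),Q.max(0))
hsv=cv2.cvtColor(im,cv2.COLOR_BGR2HSV)
```

```text
t 23.4 pos [ 0.6609 -0.1116  0.1047] yaw 1.5859 tilt 1.79 gap 0.04699380932258303 F [ 0.41 -0.62  0.06] j7 1.777
delta cm [-0.08  0.11  0.37] turn -0.0021431890925054375
toolz xy [-0.0255 -0.0182] torque [ 0.03 -0.01  0.02]
plate [0.05107181 0.00369752 0.04605295] 35283 [ 0.58626864 -0.28977134  0.07323901] [0.669862   0.0538913  0.08109128]
```

View pics/w15.png

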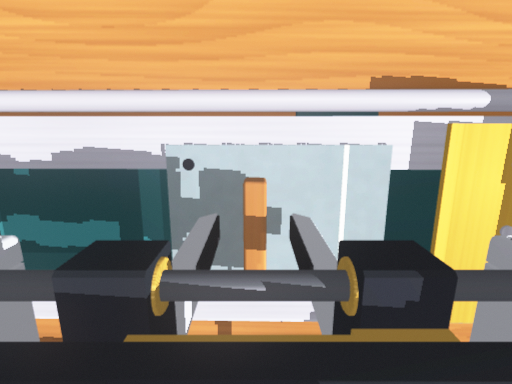

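View pics/s15.png

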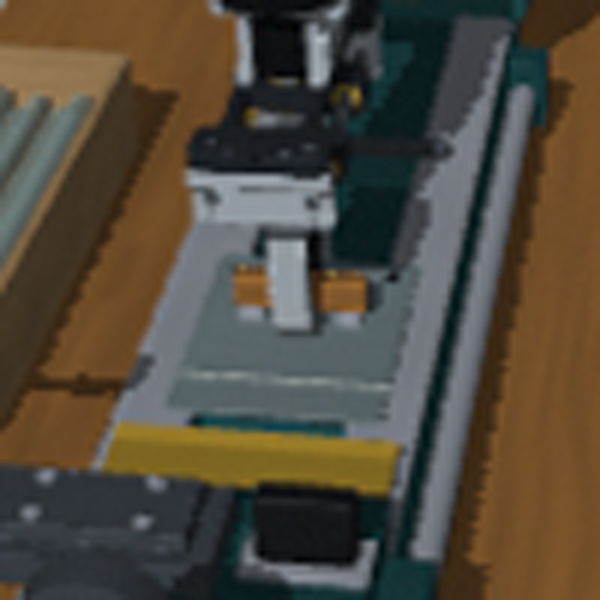

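Run:
```python
from h import *
p=ctrl.camera_params("wrist"); P=cloud(p,np.load("pics/w15d.npy"))
for n,u,v,z in [("nearL",170,144,.078),("nearR",388,144,.078),("tuckB",386,265,.078),("lipT",446,135,.0875),("lipB",435,260,.0875),("handle",255,225,.105),("handleL",244,225,.105),("handleR",266,225,.105),("handle end",255,178,.105),("wayedge",100,114.5,.075),("line1",346,150,.078),("line2",343,230,.078)]:
    print(n,onz(p,u,v,z).round(4))
for u,v in [(200,200),(320,160),(320,220),(300,250),(190,180),(370,200)]: print(P[v-2:v+3,u-2:u+3].mean((0,1)).round(4))
m=np.zeros(P.shape[:2],bool); m[148:262,268:335]=1; m[:,285:]&=~(np.arange(384)[:,None]>212); m[200:262,180:215]=0
Q=P[m]; A=np.c_[Q[:,:2],np.ones(len(Q))]; print(np.linalg.lstsq(A,Q[:,2],rcond=None)[0])
```

```text
nearL [ 0.6069 -0.1689  0.078 ]
nearR [ 0.6048 -0.0251  0.078 ]
tuckB [ 0.6904 -0.0171  0.078 ]
lipT [0.5985 0.0056 0.0875]
lipB [0.6814 0.0108 0.0875]
handle [ 0.6532 -0.1112  0.105 ]
handleL [ 0.6533 -0.1179  0.105 ]
handleR [ 0.6531 -0.1046  0.105 ]
handle end [ 0.6246 -0.1117  0.105 ]
wayedge [ 0.5884 -0.2158  0.075 ]
line1 [ 0.6091 -0.0522  0.078 ]
line2 [ 0.6646 -0.0498  0.078 ]
[ 0.6447 -0.1497  0.0787]
[ 0.6159 -0.069   0.0787]
[ 0.6575 -0.0664  0.0786]
[ 0.6578 -0.0876  0.1303]
[ 0.6308 -0.1562  0.0788]
[ 0.6426 -0.0334  0.0786]
[-0.07502091 -0.11278607  0.11749617]
```

Call:
send_rows(
  deltas="0 0 0.4 0 -1;0 0 0 0 -1;0 0 0 0 -1;0 0 0 0 -1;0 0 0 0 -1;0 0 0 0 -1;0 0 0 0 -1;0 0 0 0 -1",
  grip_force=20,
)

```text
time: 24.17
position: [0.6617, -0.1114, 0.0998]
tool_rot: [-0.013, -0.008, 1.0, -0.009]
ft_force: [0.3, -0.6, 0.9]
finger_gap: 0.0139
```

Run:
```python
from h import *
plan([0.6605,-.0522,0.101],1.588)
```

```text
t 24.17 pos [ 0.6617 -0.1114  0.0998] yaw 1.586 tilt 1.76 gap 0.01387418724336817 F [ 0.25 -0.57  0.89] j7 1.778
delta cm [ 0.04  5.91 -0.22] turn -0.0019506583514354858
toolz xy [-0.0251 -0.0178] torque [ 0.2  -0.04 -0.04]
```

Call:
send_rows(
  deltas="0 0.4 0 0 -1;0 0.6 0 0 -1;0 0.6 0 0 -1;0 0.6 0 0 -1;0 0.4 0 0 -1;0 0 0 0 -1",
)

```text
time: 24.67
position: [0.6618, -0.0863, 0.1002]
tool_rot: [-0.012, -0.007, 1.0, -0.011]
ft_force: [0.1, -1.3, -0.0]
finger_gap: 0.014
```

Run:
```python
from h import *
plan([0.6605,-.0522,0.101],1.588)
im,d=ctrl.snapshot("wrist"); cv2.imwrite("pics/w16.png",im); np.save("pics/w16d.npy",d); p=ctrl.camera_params("wrist"); P=cloud(p,d)
im2,d2=ctrl.snapshot("side"); crop(im2,170,130,270,230,6,"pics/s16.png")
```

```text
t 24.67 pos [ 0.6618 -0.0863  0.1002] yaw 1.5843 tilt 1.84 gap 0.014005399212501504 F [ 0.12 -1.26 -0.04] j7 1.739
delta cm [ 0.09  3.41 -0.15] turn -0.0036915197692204416
toolz xy [-0.0231 -0.0222] torque [-0.22  0.05  0.01]
```

View pics/w16.png

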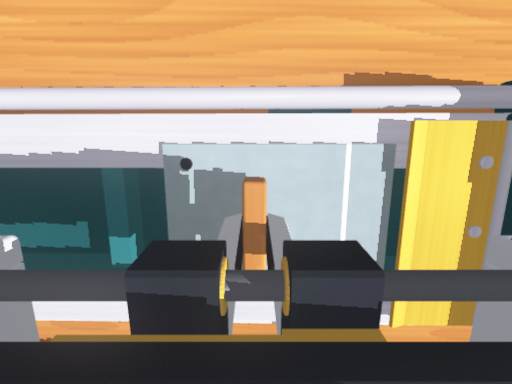

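View pics/s16.png

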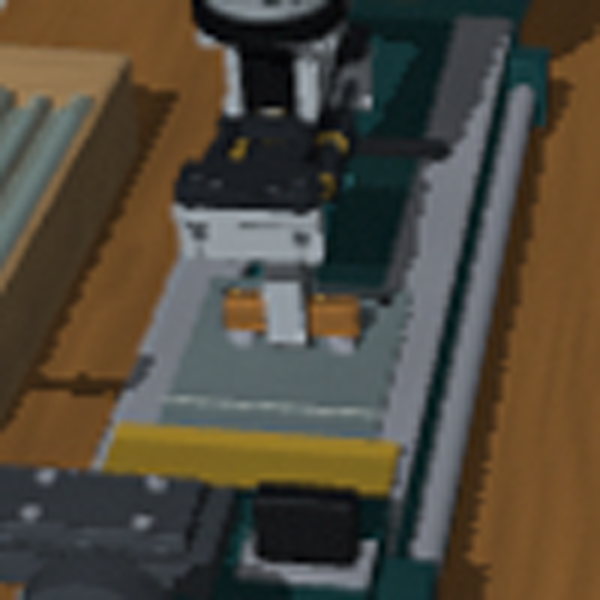

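Run:
```python
from h import *
p=ctrl.camera_params("wrist"); P=cloud(p,np.load("pics/w16d.npy"))
for u,v in [(180,200),(180,220),(220,160),(320,160),(375,160),(375,220),(385,230),(300,200)]: print(u,v,P[v-2:v+3,u-2:u+3].reshape(-1,3).mean(0).round(4))
for n,u,v,z in [("line1",346,150,.078),("line2",343,230,.078),("tuck",394,160,.078),("tuck",391,240,.078),("lipT",411,135,.0875),("lipB",400,240,.0875)]: print(n,onz(p,u,v,z).round(4))
```

```text
180 200 [ 0.6443 -0.137   0.0793]
180 220 [ 0.6583 -0.1376  0.0792]
220 160 [ 0.6171 -0.1097  0.079 ]
320 160 [ 0.6162 -0.0449  0.0788]
375 160 [ 0.6157 -0.0095  0.0787]
375 220 [ 0.6537 -0.0086  0.0859]
385 230 [ 0.658  -0.0048  0.0931]
300 200 [ 0.643  -0.0566  0.079 ]
line1 [ 0.6096 -0.0284  0.078 ]
line2 [ 0.6638 -0.0262  0.078 ]
tuck [0.6156 0.0029 0.078 ]
tuck [0.6703 0.007  0.078 ]
lipT [0.5997 0.0069 0.0875]
lipB [0.6665 0.0081 0.0875]
```

Run:
```python
from h import *
p=ctrl.camera_params("wrist"); P=cloud(p,np.load("pics/w16d.npy"))
for v in range(150,236,10): print(v,P[v,330:412:6,2].round(3))
```

```text
150 [0.078 0.079 0.078 0.079 0.077 0.079 0.078 0.079 0.078 0.08  0.079 0.076
 0.077 0.086]
160 [0.078 0.079 0.079 0.079 0.079 0.079 0.078 0.079 0.079 0.079 0.077 0.075
 0.075 0.086]
170 [0.079 0.078 0.078 0.079 0.078 0.079 0.078 0.078 0.079 0.079 0.08  0.036
 0.035 0.088]
180 [0.079 0.079 0.078 0.078 0.079 0.079 0.079 0.079 0.077 0.078 0.078 0.035
 0.037 0.089]
190 [0.078 0.079 0.079 0.078 0.078 0.079 0.078 0.079 0.079 0.078 0.079 0.036
 0.262 0.088]
200 [0.078 0.079 0.079 0.079 0.079 0.078 0.079 0.079 0.079 0.079 0.079 0.035
 0.037 0.088]
210 [0.079 0.078 0.08  0.078 0.08  0.079 0.078 0.079 0.078 0.079 0.036 0.036
 0.086 0.087]
220 [0.079 0.079 0.078 0.078 0.079 0.078 0.079 0.079 0.079 0.079 0.035 0.036
 0.087 0.087]
230 [0.079 0.078 0.08  0.079 0.078 0.262 0.079 0.079 0.08  0.079 0.035 0.035
 0.088 0.085]
```

Call:
send_rows(
  deltas="0 0.4 0.03 0 -1;0 0.5 0.03 0 -1;0 0.5 0.03 0 -1;0 0.5 0.03 0 -1;0 0 0 0 -1",
)

```text
time: 25.18
position: [0.6623, -0.07, 0.0998]
tool_rot: [-0.01, -0.005, 1.0, -0.013]
ft_force: [-0.5, -0.2, 1.4]
finger_gap: 0.0139
```

Run:
```python
from h import *
plan([0.6605,-.0513,0.101],1.588)
im,d=ctrl.snapshot("wrist"); cv2.imwrite("pics/w17.png",im); np.save("pics/w17d.npy",d); p=ctrl.camera_params("wrist"); P=cloud(p,d)
im2,d2=ctrl.snapshot("side"); crop(im2,150,150,250,250,6,"pics/s17.png")
print([np.median(P[v-4:v+5,u-4:u+5,2]).round(4) for u,v in [(190,215),(220,160),(320,160),(370,200),(430,200)]])
```

```text
t 25.18 pos [ 0.6623 -0.07    0.0998] yaw 1.5812 tilt 1.92 gap 0.01391437996594634 F [-0.5  -0.18  1.39] j7 1.712
delta cm [ 0.16  1.87 -0.16] turn -0.006832505092601693
toolz xy [-0.0208 -0.0262] torque [0.31 0.1  0.01]
[np.float64(0.0786), np.float64(0.0786), np.float64(0.0786), np.float64(0.0786), np.float64(0.0847)]
```

View pics/w17.png

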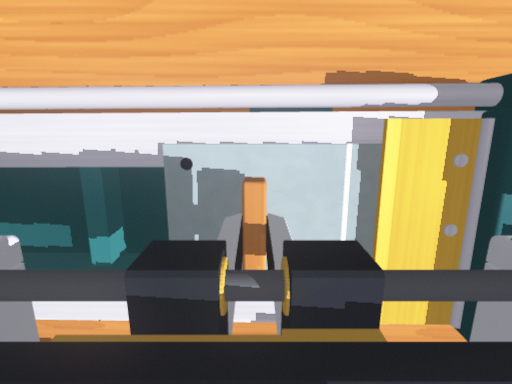

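View pics/s17.png

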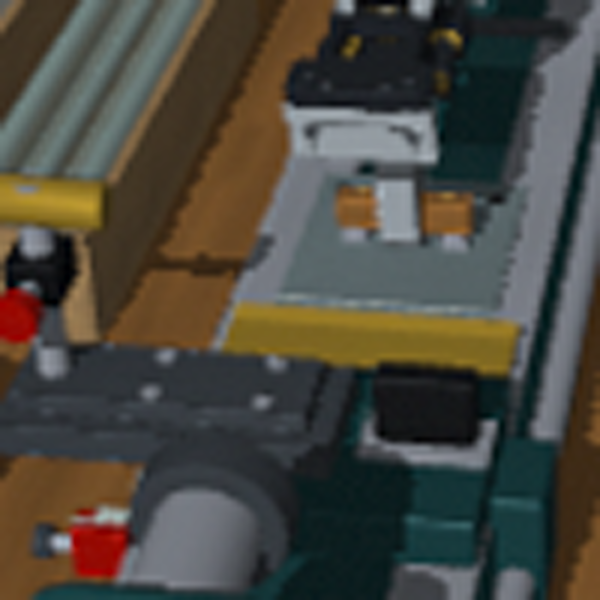

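Call:
send_rows(
  deltas="0 0.45 0.03 -0.004 -1;0 0.5 0.03 -0.004 -1;0 0.5 0.03 0 -1;0 0.4 0.03 0 -1;0 0 0 0 -1",
)

```text
time: 25.7
position: [0.6631, -0.0558, 0.0998]
tool_rot: [-0.009, -0.008, 1.0, -0.016]
ft_force: [0.3, -1.7, 2.9]
finger_gap: 0.0139
```

Run:
```python
from h import *
plan([0.6605,-.0513,0.101],1.588)
im,d=ctrl.snapshot("wrist"); cv2.imwrite("pics/w18.png",im); np.save("pics/w18d.npy",d); p=ctrl.camera_params("wrist"); P=cloud(p,d)
im2,d2=ctrl.snapshot("side"); crop(im2,150,150,250,250,6,"pics/s18.png")
print([np.median(P[v-4:v+5,u-4:u+5,2]).round(4) for u,v in [(190,215),(220,160),(320,160),(410,200)]])
```

```text
t 25.7 pos [ 0.6631 -0.0558  0.0998] yaw 1.5865 tilt 2.09 gap 0.013910247099872104 F [ 0.25 -1.68  2.86] j7 1.692
delta cm [ 0.26  0.45 -0.13] turn -0.0015020472417237585
toolz xy [-0.0175 -0.032 ] torque [0.01 0.1  0.01]
[np.float64(0.0787), np.float64(0.0789), np.float64(0.0786), np.float64(0.0845)]
```

View pics/w18.png

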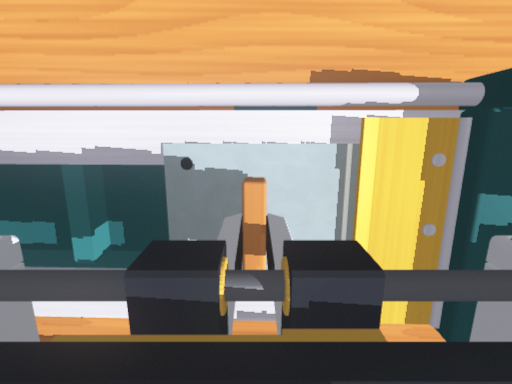

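View pics/s18.png

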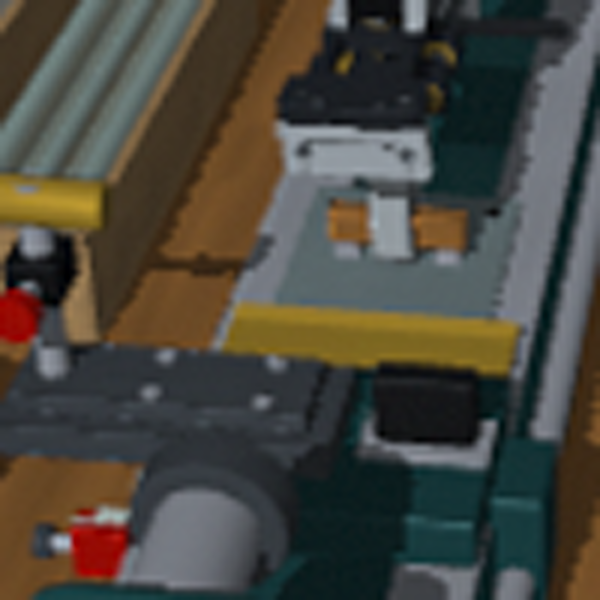

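Call:
send_rows(
  deltas="0.1 0.4 0.03 0 -1;0.05 0.2 0.05 0 -1;0 0 0.1 0 -1;0 0 0.1 0 -1",
)

```text
time: 26.13
position: [0.6626, -0.0523, 0.0996]
tool_rot: [-0.007, -0.007, 1.0, -0.017]
ft_force: [-1.8, -2.8, 10.0]
finger_gap: 0.0141
```

Run:
```python
from h import *
plan([0.6605,-.0513,0.101],1.588)
im,d=ctrl.snapshot("wrist"); cv2.imwrite("pics/w19.png",im); np.save("pics/w19d.npy",d); p=ctrl.camera_params("wrist"); P=cloud(p,d)
print([np.median(P[v-4:v+5,u-4:u+5,2]).round(4) for u,v in [(190,215),(220,160),(320,160),(410,200)]])
plan([0.6605,-.0513,0.101],1.588)
crop(im,300,90,480,240,4,"pics/w19c.png")
```

```text
t 26.13 pos [ 0.6626 -0.0523  0.0996] yaw 1.5844 tilt 2.15 gap 0.014077224300262616 F [-1.75 -2.78 10.04] j7 1.683
delta cm [ 0.21  0.09 -0.14] turn -0.0036393448720399846
toolz xy [-0.0143 -0.0347] torque [-0.29  0.58  0.01]
[np.float64(0.0788), np.float64(0.0786), np.float64(0.0788), np.float64(0.0845)]
t 26.18 pos [ 0.6626 -0.0523  0.0996] yaw 1.5843 tilt 2.15 gap 0.013995918142950639 F [-2.18 -3.06  9.71] j7 1.683
delta cm [ 0.21  0.09 -0.14] turn -0.0036577841027591873
toolz xy [-0.0143 -0.0346] torque [-0.31  0.55 -0.02]
```

View pics/w19c.png

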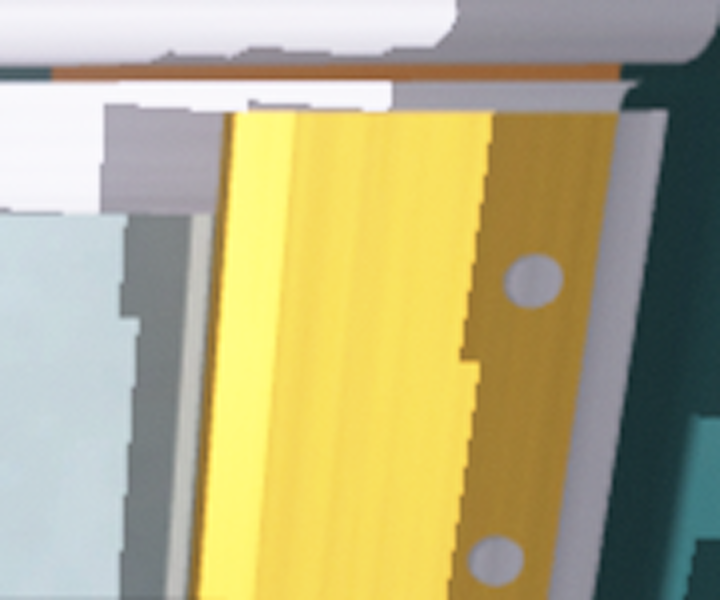

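Run:
```python
from h import *
p=ctrl.camera_params("wrist"); P=cloud(p,np.load("pics/w19d.npy"))
im=cv2.imread("pics/w19.png")
for v in (160,190,220):
    row=im[v,330:365].astype(int); print(v,[f"{a[2]}/{a[0]}" for a in row])
for v,ul,ue in [(160,348.5,353.5),(190,346,351.5)]:
    print("line",onz(p,ul,v,.078).round(4),"lip",onz(p,ue,v,.084).round(4),onz(p,ue,v,.0875).round(4))
print([np.median(P[185:195,u,2]).round(4) for u in range(344,372,2)])
t,d=ctrl.snapshot("top"); cv2.imwrite("pics/top19.png",t); crop(t,195,90,325,245,3.7,"pics/t19.png")
```

```text
160 ['157/174', '122/131', '122/132', '124/132', '124/132', '125/132', '124/132', '122/130', '124/132', '124/132', '124/131', '124/132', '125/132', '123/130', '124/130', '124/129', '143/144', '186/181', '195/189', '195/190', '197/190', '178/175', '139/120', '150/64', '153/58', '226/78', '254/119', '255/134', '255/134', '255/135', '255/133', '255/133', '255/132', '255/128', '255/128']
190 ['197/217', '198/217', '178/195', '118/126', '120/128', '119/127', '120/127', '120/127', '121/127', '120/127', '120/127', '121/128', '120/126', '119/125', '144/146', '184/181', '193/188', '192/187', '190/185', '169/165', '133/101', '149/54', '148/52', '239/86', '255/130', '255/129', '255/130', '255/130', '255/129', '255/129', '255/128', '255/129', '255/129', '255/127', '255/126']
220 ['178/197', '116/127', '117/127', '115/125', '117/128', '116/126', '115/126', '117/127', '116/126', '116/127', '117/127', '116/126', '146/149', '187/184', '191/188', '190/187', '184/181', '158/154', '130/89', '145/52', '165/57', '242/87', '255/119', '255/120', '255/119', '255/121', '255/120', '255/117', '255/121', '255/121', '255/121', '255/122', '255/118', '254/114', '254/108']
line [0.6169 0.007  0.078 ] lip [0.6162 0.0082 0.084 ] [0.6159 0.0071 0.0875]
line [0.6366 0.007  0.078 ] lip [0.6353 0.0086 0.084 ] [0.6345 0.0075 0.0875]
[np.float64(0.0791), np.float64(0.0786), np.float64(0.0793), np.float64(0.0786), np.float64(0.0871), np.float64(0.0882), np.float64(0.0876), np.float64(0.0868), np.float64(0.0869), np.float64(0.0862), np.float64(0.0854), np.float64(0.0849), np.float64(0.0843), np.float64(0.0851)]
```

View pics/t19.png

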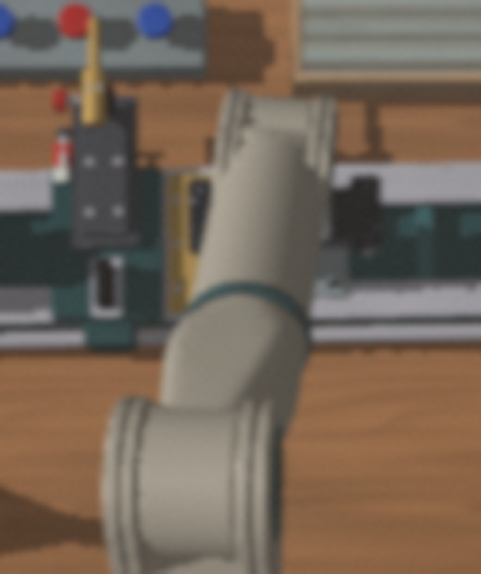

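Call:
send_rows(
  deltas="0 0 0.13 0 -1;0 0 0.15 0 -1;0 0 0.15 0 -1",
)

```text
time: 26.48
position: [0.6627, -0.0523, 0.0996]
tool_rot: [-0.007, -0.006, 1.0, -0.017]
ft_force: [-3.3, -2.7, 12.8]
finger_gap: 0.014
```

Run:
```python
from h import *
plan([0.6605,-.0513,0.101],1.588)
for i in range(4):
    im,d=ctrl.snapshot("wrist"); s=ctrl.get_state(); print(np.round(s["ft_force"],2),np.round(s["position"],4))
cv2.imwrite("pics/w20.png",im); np.save("pics/w20d.npy",d); p=ctrl.camera_params("wrist"); P=cloud(p,d)
print([np.median(P[v-4:v+5,u-4:u+5,2]).round(4) for u,v in [(190,215),(220,160),(320,160),(410,200)]])
m=np.zeros(P.shape[:2],bool); m[150:205,175:238]=1; m[150:205,275:330]=1; Q=P[m]; Q=Q[abs(Q[:,2]-.0787)<.004]
print("plane",np.linalg.lstsq(np.c_[Q[:,:2],np.ones(len(Q))],Q[:,2],rcond=None)[0])
for v,(u0,u1) in {160:(330,365),190:(330,365)}.items(): print([f"{a[2]}/{a[0]}" for a in im[v,u0:u1].astype(int)])
for n,u,v,z in [("nearL",172,0,.078),("nearR",330,0,.078)]:
    col=im[135:155,u].astype(int); print(n,[f"{a[2]}/{a[0]}" for a in col])
t,d=ctrl.snapshot("top"); t7=cv2.imread("pics/top7.png").astype(int)
for v in (131,133,135): print(t[v,207:218,1].tolist(),t7[v,207:218,1].tolist())
t,d=ctrl.snapshot("side"); crop(t,150,150,250,250,6,"pics/s20.png")
```

```text
t 26.48 pos [ 0.6627 -0.0523  0.0996] yaw 1.5836 tilt 2.1 gap 0.014004613378527991 F [-3.29 -2.69 12.82] j7 1.683
delta cm [ 0.22  0.1  -0.14] turn -0.004393094665434916
toolz xy [-0.0131 -0.0342] torque [-0.34  0.79  0.02]
[-2.76 -2.74 12.23] [ 0.6626 -0.0523  0.0996]
[-2.86 -2.81 12.38] [ 0.6626 -0.0523  0.0996]
[-2.31 -2.76 12.51] [ 0.6626 -0.0523  0.0996]
[-2.75 -3.54 12.61] [ 0.6626 -0.0523  0.0996]
[np.float64(0.0787), np.float64(0.0787), np.float64(0.0786), np.float64(0.0847)]
plane [-0.00112148 -0.00116936  0.07933544]
['123/132', '123/132', '123/132', '123/130', '122/131', '122/131', '122/130', '124/132', '123/130', '126/133', '126/133', '126/131', '125/132', '124/131', '124/130', '124/129', '144/146', '184/179', '196/190', '196/190', '196/190', '177/173', '133/108', '152/57', '152/58', '226/79', '255/121', '255/133', '255/133', '255/134', '255/131', '255/133', '255/131', '255/129', '255/129']
['196/216', '198/218', '178/196', '119/127', '121/128', '120/128', '120/127', '119/125', '120/126', '121/128', '120/127', '119/127', '121/127', '120/127', '143/146', '185/181', '191/18
[... 246 characters left out ...]
5', '238/244', '240/245', '223/231', '166/179', '186/204', '200/224', '200/224', '199/224', '200/224', '199/223', '199/223', '199/222', '200/223', '198/222', '173/196', '121/139']
nearR ['173/180', '171/180', '171/178', '168/175', '165/173', '164/171', '166/173', '162/170', '177/191', '200/219', '193/211', '184/200', '183/199', '181/198', '179/199', '179/199', '180/198', '178/198', '179/199', '179/198']
[97, 93, 84, 93, 115, 111, 77, 60, 67, 73, 77] [96, 92, 82, 92, 114, 110, 78, 59, 66, 72, 75]
[99, 97, 90, 107, 134, 129, 89, 61, 66, 76, 92] [98, 94, 89, 106, 133, 129, 88, 60, 67, 76, 89]
[119, 124, 136, 155, 165, 152, 111, 75, 68, 74, 79] [119, 123, 136, 153, 165, 151, 110, 73, 68, 73, 77]
```

View pics/s20.png

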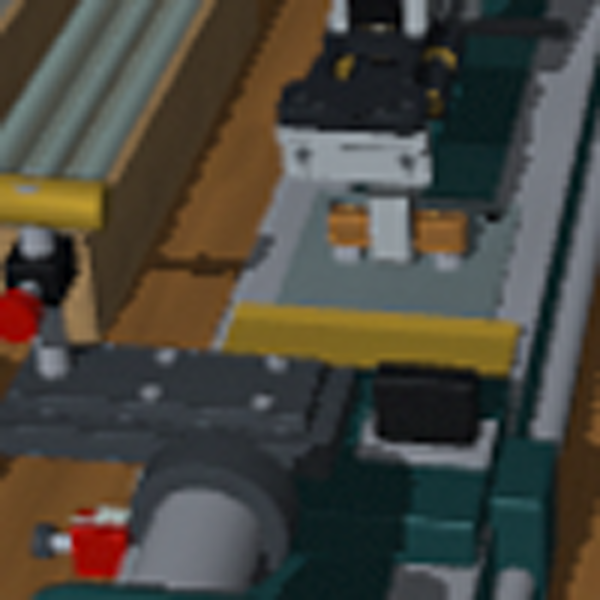

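View pics/w20.png

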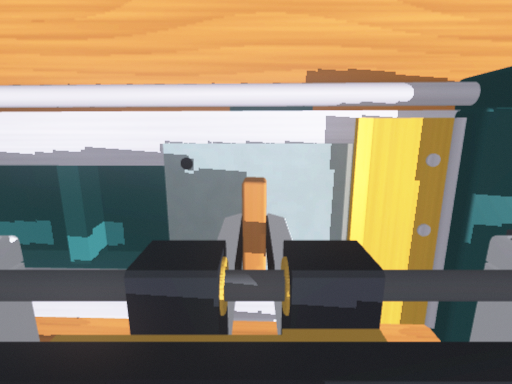

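Call:
send_rows(
  deltas="0 0 0.18 0 -1;0 0 0.18 0 -1",
)

```text
time: 26.95
position: [0.6626, -0.0523, 0.0996]
tool_rot: [-0.006, -0.006, 1.0, -0.017]
ft_force: [-3.4, -3.0, 14.3]
finger_gap: 0.0141
```

Run:
```python
from h import *
p=ctrl.camera_params("wrist")
a=onz(p,172,142.3,.078); b=onz(p,330,143,.078); w1=onz(p,60,111,.075); w2=onz(p,330,111.5,.075); print(a.round(4),b.round(4),"way edge",w1.round(4),w2.round(4))
bed=0.6597-.0172*(a[1]+b[1])/2; print("plate mid off",(a[0]+b[0])/2+.055-bed, "slope",(b[0]-a[0])/(b[1]-a[1]))
for i in range(4):
    ctrl.snapshot("wrist"); s=ctrl.get_state(); print(np.round(s["ft_force"],2),np.round(s["position"],4),s["finger_gap"])
```

```text
[ 0.6072 -0.107   0.078 ] [ 0.6064 -0.0055  0.078 ] way edge [ 0.5882 -0.1805  0.075 ] [ 0.5869 -0.0062  0.075 ]
plate mid off 0.0011321678066973373 slope -0.008487464532866116
[-3.07 -2.86 14.25] [ 0.6626 -0.0523  0.0996] 0.01423086582687607
[-3.07 -1.86 14.29] [ 0.6626 -0.0523  0.0996] 0.01414844729877933
[-3.34 -2.24 14.58] [ 0.6627 -0.0523  0.0995] 0.013788978053142022
[-2.39 -2.39 14.23] [ 0.6626 -0.0523  0.0996] 0.013630653978510774
```

```bash
python3 -c "
from cell import ctrl
print(ctrl.sign_off())"
```

```text
the job is handed in; nothing more can be done
None
```

I slid the carriage to the index mark, laid the cover on the ways, tucked it under the wiper leaf to its white line, and handed the job in at about 27 s of the 64 s. The arm is still holding the cover pressed down. `ctrl.sign_off()` gives no verdict, so the figures below are my own last measurements.

| Check | Last reading | Allowed |
|---|---|---|
| Pointer to line along the bed | under 1 mm (top view), unchanged after tucking | 5 mm |
| Cover edge under the lip | about 30 mm | 20–40 mm |
| Cover off the bed's middle | about 1 mm | 10 mm |
| Cover against the near way's edge (square) | within about 0.01 rad | 0.06 rad |
| Cover tilt | about 0.002 rad | 0.025 rad |
| Leaf top height | about 85 mm, the same before and after tucking | leaf down |
| Push at the wrist | about 14.3 N, plus about 3 N cover weight | 8–40 N |

**Extra grasp:** The tool tilted 1.5–3.8° as it moved, and this interface cannot correct tilt directly. I first lifted the cover from an off-centre hold, set it on the ways, let go so it lay flat, and took it again at the middle of the handle.

**Mistake:** While first pressing the cover on the bench, the wrist force briefly reached about 64 N. That is under the 120 N limit, and the cover lifted normally afterwards.

**What disagreed:**
- At the end the tool was still tilted about 2°, although the cover itself lay flat.
- Wrist and top cameras differed by about 2 mm on the lip's position and on the bed's middle, well inside the tolerances.

I did not measure the bystanders again at the end. The arm made no planned contact with them.

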